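# Clamp the tube rack on the shaker

### The job

The empty tube rack lies pulled back on the shaker's platform: slide it between the two side guides until its far end is fully home against the post of the screw clamp. Then turn the crank clockwise until the rubber pad meets the rack and snug it up by feel to about 50 newtons, firm but never beyond 80, so that the rack cannot be crushed. Leave the cup, the vial and the timer where they stand.

Things in the scene. Friction and masses are not known exactly. Their poses are not given: they have to be found in the camera images.
- shaker: White bench shaker, fixed, 250 x 120 mm; its bare metal platform is 45 mm above the origin. Origin: centre of the underside. Its x axis runs along the rack's track towards the clamp's grey post, whose front face (the end stop, 46 mm wide) is at x = +85 mm.
- rack_home (a point): Where the rack's centre must end: on the track's middle line, 82 mm before the post, 31 mm above the platform. Axes as the shaker's. Two side guides 12 mm high reach 40 mm forward of the post, 62 mm apart, then flare outwards for 20 mm more.
- rack: The tube rack, origin at the centre of its underside, axes as rack_center.
- rack_center (a point): Centre, half-way up, of the loose tube rack, 58 mm wide (its x), 164 mm long (its y), 62 mm high, 0.11 to 0.22 kg; ends alike. Starts on the platform 55 to 80 mm short of home, up to 5 mm aside and 0.08 rad askew. Grip it across its width at the end away from the post, or push that end. The pad presses on its top plate, 29 mm above this point.
- screw_axis (a point): Point on the screw's upright axis at the top of the clamp's arm, 172 mm above the worktop, 46 mm before the post. Axes as the shaker's. The arm is 34 mm wide, 22 mm thick and overhangs the track by 64 mm from the post.
- screw: Upright screw with crank above and round rubber-faced pad (22 mm) below that turns with it. Origin: on its axis, underside of the crank's arm. Sinks 20 mm per clockwise turn (3.18 mm per rad). The pad's stem setting varies: its underside is 73 to 85 mm below the origin, so only feel tells when it meets the rack. The pad is sprung: then its force grows by about 13 N per mm of screw (41 N per rad).
- crank_grip (a point): Middle of the crank's upright black sleeve, to be gripped from above: 16 mm thick; its lower end (on the crank's flat arm) is 26 mm below this point, its upper end 20 mm above. It is 40 mm from the screw's axis and spins freely on its pin, so a gripper may carry it round in circles without turning. It sinks with the screw.
- crank (a joint): Crank angle, rad, growing clockwise from above (tightening); at 0 its arm points along the shaker's -x. Starts at 0 to 1.2; the pad meets the rack somewhere between 3.1 and 7; travel ends at 10. While turned freely it drags with 0.2 N m (5 N at the sleeve); pad force adds about 0.007 N m per newton (50 N on the pad: 0.55 N m in all, 14 N at the sleeve). Stopped but still held, half of that or less is felt. It stays where it is left.
- cup_center (a point): Centre of a loose lidded specimen cup, 62 mm across, 72 mm high: bystander.
- vial_center (a point): Centre of a loose capped test-strip vial, 42 mm across, 104 mm high: bystander.
- timer_center (a point): Centre of a loose flat timer, 58 x 66 x 17 mm: bystander.

How it is judged:
By the outcome, as a careful person would: the job done as asked, in the order asked, and still so for the second after the job is handed in, with the robot touching nothing.
It also fails if it takes over 67 s, if anything falls off the work surface, if the arm or the gripper's body presses on something with over 40 N, if the wrist force passes 120 N, or if a joint passes its speed limit or range.

### The arm

A 7-joint arm with a two-finger parallel gripper is mounted at the origin on a cart in front of the work surface, level with it; the furniture and walls round the work are solid. World frame = base frame: x ahead of the robot, y to its left, z up, the work surface at z = 0. Lengths are in m, angles in degrees, forces in N, time in s.
With the tool pointing down it reaches from about 0.425 to 0.875 m from the base axis. Payload 8.4 kg.
Tool frame: the origin (TCP) lies between the finger pads; the fingertips stand 25 mm ahead of it and the grasp point (between the pads) lies 6 mm ahead of it; z points along the fingers, y is the direction in which the jaws open and shut (so a half turn about z gives the same grasp; the last joint's range is limited). The gripper opens to 87 mm and grips with 3 to 60 N. Pads are 19 mm wide; open, the fingers measure 117 mm over their backs; the gripper's body (75 mm by 190 mm) begins 51 mm behind the grasp point.
Start: joints at [-80.397, 19.091, 2.286, 83.961, -0.768, 76.965, -3.352], TCP at [0.171, 0.627, 0.248] pointing down, gripper open.
Joint ranges: [-147.57, 147.57], [-21.85, 119.76], [-74.77, 79.35], [14.55, 137.4], [-85.83, 265.84], [4.83, 119.75], [-152.11, 152.11]. Speed limits (degrees/s): [127.2, 127.2, 159.86, 159.86, 180, 180, 180].

### API

Orientations are given as [roll, pitch, yaw] about the fixed x, y, z axes, in that order (R = Rz(yaw) Ry(pitch) Rx(roll)).
In Python, from rig import manip, cams gives the robot as it stands.
- The arm moves only by the shell command python3 -m jog 'ROWS' [FORCE]. ROWS is JSON, a list of rows, each an object with "offset": the shift along the tool's x, y, z in m, a list of three; "turn": the turn about the tool's z in rad; "fingers": the opening, from 0 (shut) to 1 (fully open). In form: [{"offset": [x, y, z], "turn": turn, "fingers": fingers}, ...]. A call has 1 to 12 rows; each row shifts and turns the commanded pose from where the row before left it, along the tool's axes as they then stand; what a row does not reach is not made up. A row lasts 1/8 s, in which the tool goes at most 62.5 mm and 10.7 degrees, less where a joint would pass 70% of its speed; a pose out of reach is approached as far as the arm can. A call is refused whole if a number of a shift passes 0.0625 or a number of a turn 0.188, either way. A call with a gripper value outside its range is refused whole. The fingers move at their own pace and stop on an object; FORCE is the grip in N (left out, the last holds). Time passes only in rows, so rows that do not move let the fingers close. It gives the time, the measured TCP pose, the force and the opening at its end, in the units of the state.
- manip.sense(): the state, without advancing time (a new reading comes with each control period).
- cams.grab_frame(name): name is "scene" or "side" or "wrist"; returns a dict with "img" (420x560x3 uint8, blue, green, red), "z_map" (420x560 float32, m along the optical axis (not along the pixel's ray), 0 where there is no reading), "mtx" (3x3 intrinsics, pixels), "extrinsics" (4x4, takes a point from world to camera coordinates); the wrist camera has in their place "hand_eye" (4x4, takes a point from camera to tool coordinates, whose origin is the TCP and whose axes are the flange's). Camera axes: x right, y down, z forward; pixel columns grow to the right and rows downward; lengths in m; the calibration is good to about 2 mm. A picture is of the moment at which its call begins: read the wrist's pose just before it.
- manip.sign_off(): hands the job in, once; it reports no verdict.
The state is a dict: "t": time; "joint_positions": joint angles; "qvel": joint speeds; "joint_torque": joint torques, N m; "eef_pos": TCP position; "eef_rot": TCP orientation; "wrist_force": force on the tool from outside, world axes, zero at the start; "torque": the same for the moment, N m; "finger_gap": opening from 0.0 (shut) to 1.0 (fully open).
Only numpy, scipy, OpenCV 4.12 (cv2) and the standard library are available. Lean on these libraries where they do the work, as an engineer would, in place of code of your own. Each camera call takes 0.05 s, during which the arm holds its last target.

## Working session

There is one attempt and no reset: what is moved stays moved. The work goes in short steps, Python scripts to look and compute and a shell command to move; the robot and the scene stay as the last step left them, time stands still between calls to the robot, and variables do not carry over. Pictures are saved under pics/ and viewed, and the job is handed in when it is done.

```bash
ls; mkdir -p pics; python3 - <<'E'
from rig import manip, cams
import cv2,numpy as np
s=manip.sense();print(s)
for n in ["scene","side","wrist"]:
    f=cams.grab_frame(n);cv2.imwrite(f"pics/{n}0.png",f["img"]);np.savez(f"{n}0.npz",**{k:v for k,v in f.items() if not isinstance(v,str)});print(n,f.keys(),f["mtx"],f.get("extrinsics",f.get("hand_eye")))
E
```

```text
pics
{'t': 0.0, 'joint_positions': array([-80.39628841,  19.13294011,   2.28444571,  84.01222619,
        -0.76727958,  76.96372909,  -3.35333954]), 'qvel': array([ 0.01852803, -0.04148349, -0.04128583,  0.08423982, -0.07279031,
       -0.12246107, -0.04175405]), 'joint_torque': array([-1.08373413e-03, -6.56367159e+01,  1.33476377e+00, -4.03793550e+01,
       -5.97995846e-02,  4.49216331e-02,  1.74983361e-04]), 'eef_pos': array([0.17129442, 0.62657908, 0.2466359 ]), 'eef_rot': array([-1.79906587e+02,  6.83136469e-03,  1.64710271e+02]), 'wrist_force': array([ 0.75474173, -0.72297976, -0.5965675 ]), 'torque': array([ 0.00423782, -0.04510969, -0.00880415]), 'finger_gap': 0.9987515165028543}
scene dict_keys(['img', 'z_map', 'mtx', 'extrinsics']) [[391.8850258    0.         278.45228681]
 [  0.         391.8850258  210.69765793]
 [  0.           0.           1.        ]] [[ 0.85062476 -0.52575556  0.00431386 -0.47594277]
 [-0.36249665 -0.59239014 -0.71949295  0.34548946]
 [ 0.38083291  0.61045476 -0.69448634  0.72819697]
 [ 0.          0.          0.          1.        ]]
side dict_keys(['img', 'z_map', 'mtx', 'extrinsics']) [[390.21383201   0.         280.04861576]
 [  0.         390.21383201 207.5367107 ]
 [  0.           0.           1.        ]] [[ 0.91055624 -0.41328931 -0.00890408 -0.50895483]
 [-0.26416379 -0.56516607 -0.78154002  0.29198752]
 [ 0.31796986  0.71398828 -0.62379156  0.7213771 ]
 [ 0.          0.          0.          1.        ]]
wrist dict_keys(['img', 'z_map', 'mtx', 'hand_eye']) [[329.35218253   0.         277.21452186]
 [  0.         329.35218253 213.92366409]
 [  0.           0.           1.        ]] [[ 4.51021789e-04 -9.69955222e-01 -2.43283092e-01  6.59025999e-02]
 [ 9.99999769e-01  5.61180062e-04 -3.83494991e-04 -1.03316275e-03]
 [ 5.08498590e-04 -2.43282863e-01  9.69955251e-01 -1.36226319e-01]
 [ 0.00000000e+00  0.00000000e+00  0.00000000e+00  1.00000000e+00]]
```

View pics/scene0.png

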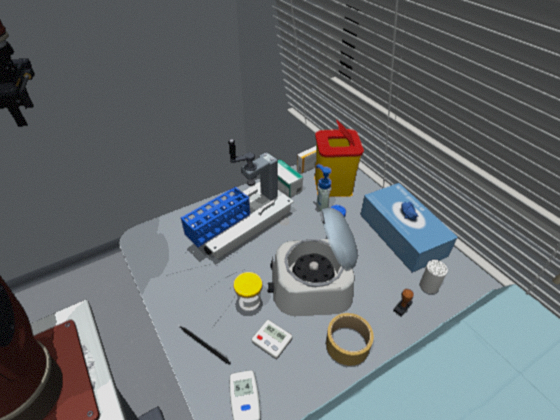

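View pics/side0.png

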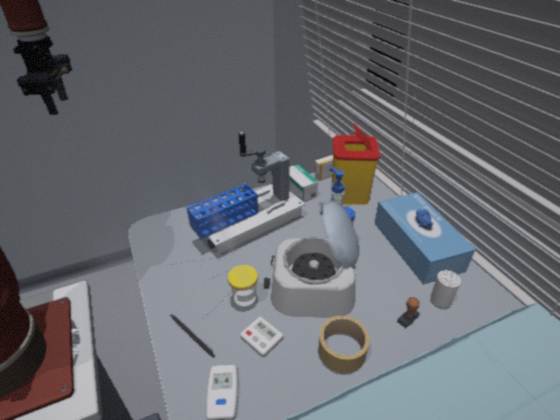

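View pics/wrist0.png

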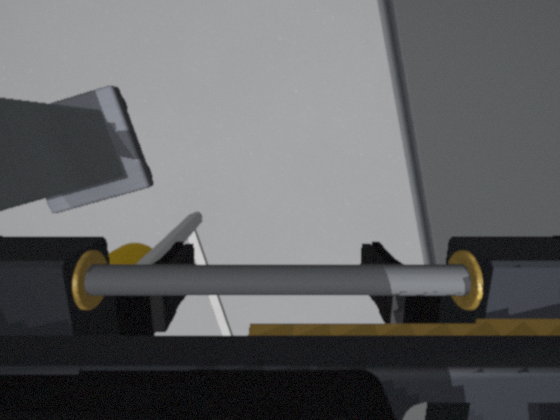

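The scene and side views show the blue rack at about (215,218), the clamp's post at (268,178), the crank sleeve at (233,150), the yellow-lidded cup at (248,288) and the timer at (272,338). I'll enlarge the shaker and measure it.

```bash
cat > h.py <<'E'
import numpy as np,cv2
def load(n): return dict(np.load(n+".npz"))
def cloud(f):
    K=f["mtx"];z=f["z_map"];h,w=z.shape
    u,v=np.meshgrid(np.arange(w),np.arange(h))
    P=np.stack([(u-K[0,2])/K[0,0]*z,(v-K[1,2])/K[1,1]*z,z],-1)
    E=f["extrinsics"];W=(P-E[:3,3])@E[:3,:3]
    W[z==0]=np.nan
    return W
def onplane(f,uv,zp):
    K=f["mtx"];E=f["extrinsics"];uv=np.atleast_2d(uv).astype(float)
    d=np.c_[(uv-[K[0,2],K[1,2]])/[K[0,0],K[1,1]],np.ones(len(uv))]@E[:3,:3]
    c=-E[:3,:3].T@E[:3,3]
    return c+d*((zp-c[2])/d[:,2])[:,None]
def proj(f,p):
    p=np.atleast_2d(p);E=f["extrinsics"];q=p@E[:3,:3].T+E[:3,3];q=q@f["mtx"].T;return q[:,:2]/q[:,2:]
E
python3 - <<'E'
from h import *
for n in ["scene0","side0"]:
    f=load(n);W=cloud(f)
    im=f["img"][120:280,150:350];cv2.imwrite(f"pics/{n}z.png",cv2.resize(im,None,fx=3.7,fy=3.7,interpolation=cv2.INTER_CUBIC))
    hsv=cv2.cvtColor(f["img"],cv2.COLOR_BGR2HSV)
    m=(hsv[...,0]>105)&(hsv[...,0]<128)&(hsv[...,1]>150)
    m[:,:150]=0;m[:,310:]=0;m[:150]=0;m[270:]=0
    X=W[m];X=X[~np.isnan(X[:,0])]
    t=X[X[:,2]>0.09]
    print(n,len(X),np.nanpercentile(X[:,2],[1,50,99]),len(t))
    for zz in (0.1,):
        r=cv2.minAreaRect(t[(t[:,2]>0.099)][:,:2].astype(np.float32)*1000);print(r,cv2.boxPoints(r))
    for (u,v) in [(233,150),(248,288),(272,338),(435,275),(268,178),(250,235)]: print((u,v),W[v,u])
E
```

```text
scene0 1949 [0.04655897 0.08029188 0.10746255] 897
((486.08087158203125, 171.82351684570312), (162.57095336914062, 59.22521209716797), 12.079400062561035) [[400.39825 183.77008]
 [412.7921  125.85621]
 [571.7635  159.87695]
 [559.3696  217.79083]]
(233, 150) [0.5547594  0.19114425 0.235464  ]
(248, 288) [ 0.45144454 -0.0535309   0.07286444]
(272, 338) [ 0.45164952 -0.14939682  0.01512214]
(435, 275) [ 0.81613708 -0.23171605  0.06545165]
(268, 178) [0.64365773 0.18814773 0.11769809]
(250, 235) [0.54937869 0.12183089 0.01689021]
side0 1338 [0.04722524 0.08406554 0.10705936] 664
((486.6035461425781, 172.47540283203125), (162.2444610595703, 60.69585418701172), 11.630206108093262) [[401.02884 185.84648]
 [413.2648  126.39677]
 [572.1782  159.10432]
 [559.94226 218.55405]]
(233, 150) [ 0.78938704  1.07884456 -0.30830791]
(248, 288) [ 0.45787732 -0.06959093  0.06407823]
(272, 338) [ 0.46783882 -0.16400953  0.01627613]
(435, 275) [ 0.85148689 -0.17496674  0.02376791]
(268, 178) [ 0.97241817  1.0818194  -0.53070241]
(250, 235) [0.53174986 0.11886985 0.02127534]
```

```bash
python3 - <<'E'
from h import *
for n in ["scene0","side0"]:
    f=load(n);W=cloud(f)
    # top-down height map
    ok=~np.isnan(W[...,0])
    X=W[ok];C=f["img"][ok]
    s=0.001
    x0,y0=0.25,0.0
    i=((X[:,0]-x0)/0.0010).astype(int);j=((X[:,1]-y0)/0.0010).astype(int)
    k=(i>=0)&(i<700)&(j>=0)&(j<600)&(X[:,2]>-.02)&(X[:,2]<.3)
    o=np.argsort(X[k][:,2]);
    im=np.zeros((600,700,3),np.uint8);
    for a,b,c in zip(i[k][o],j[k][o],C[k][o]): cv2.circle(im,(int(a),599-int(b)),1,c.tolist(),-1)
    cv2.imwrite(f"pics/{n}top.png",im)
E
```

```text
(no output)
```

View pics/scene0top.png

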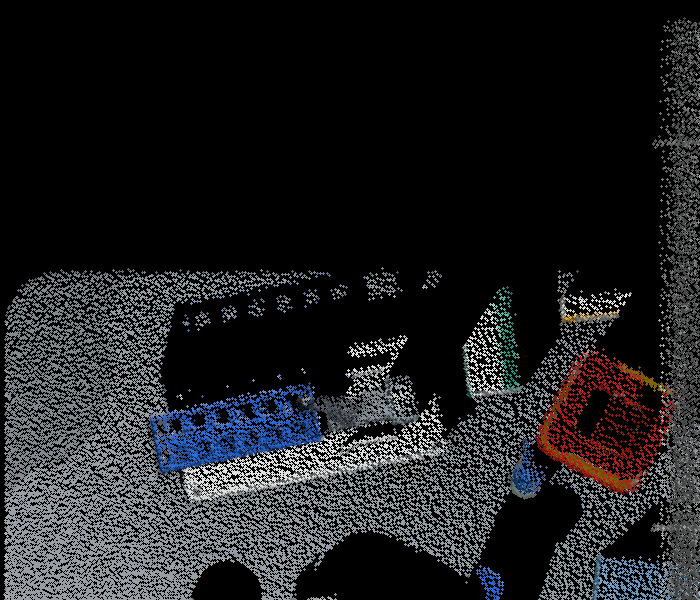

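View pics/scene0z.png

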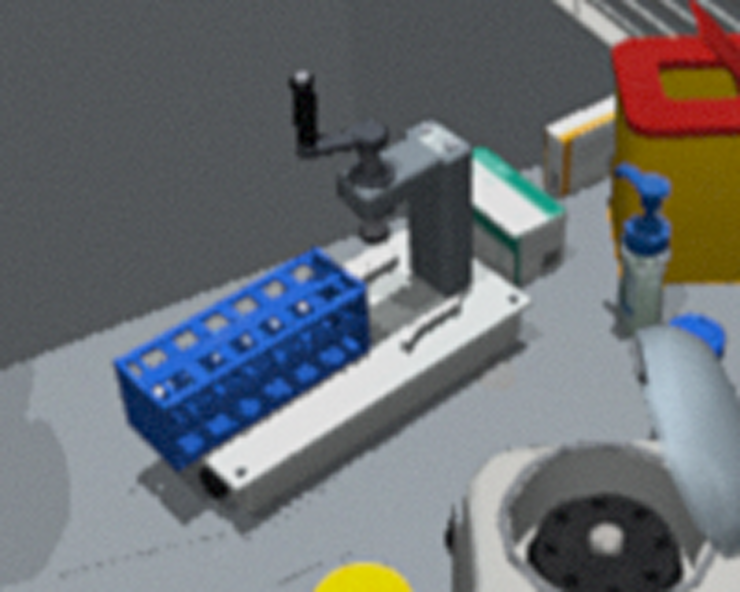

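View pics/side0z.png

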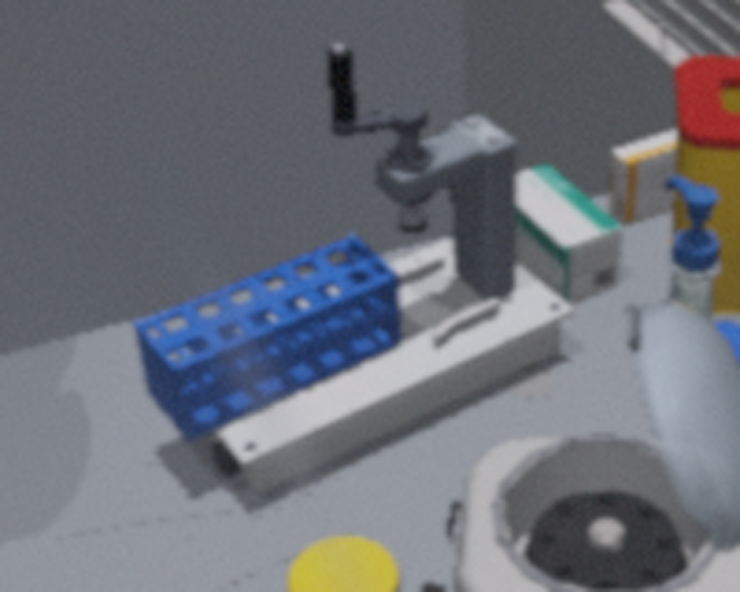

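```bash
python3 - <<'E'
from h import *
from scipy import ndimage
for n in ["scene0","side0"]:
    f=load(n);W=cloud(f);hsv=cv2.cvtColor(f["img"],cv2.COLOR_BGR2HSV)
    E=f["extrinsics"];print(n,"cam",-E[:3,:3].T@E[:3,3])
    Z=W[...,2]
    roi=(W[...,0]>.38)&(W[...,0]<.75)&(W[...,1]>.08)&(W[...,1]<.36)
    m=roi&(abs(Z-.045)<.006)&(hsv[...,1]<70)
    X=W[m];print("plat z",np.median(X[:,2]),len(X))
    h=X[:,:2].astype(np.float32)*1000
    r=cv2.minAreaRect(h);print("rect",r);print(cv2.boxPoints(r))
    # front edge: hull lower points
    th=np.radians(11)
    ex=np.array([np.cos(th),np.sin(th)]);ey=np.array([-ex[1],ex[0]])
    a=h@ex;b=h@ey
    bins=np.arange(np.floor(a.min()),a.max(),6);pts=[]
    for q in bins:
        k=(a>=q)&(a<q+6)
        if k.sum()>3:pts.append((a[k].mean(),np.percentile(b[k],2)))
    pts=np.array(pts);k=(pts[:,0]>pts[:,0].min()+20)&(pts[:,0]<pts[:,0].max()-20)
    p=np.polyfit(*pts[k].T,1);print("front edge yaw",11+np.degrees(np.arctan(p[0])),p, "a range",a.min(),a.max(),np.std(pts[k][:,1]-np.polyval(p,pts[k][:,0])))
    # post & arm points
    g=roi&(hsv[...,1]<90)&(Z>.06)&(Z<.165)
    lab,k=ndimage.label(g);
    for l in range(1,k+1):
        q=W[lab==l]
        if len(q)>60:
            c=np.c_[q[:,:2]*1000@ex,q[:,:2]*1000@ey,q[:,2]*1000];print(l,len(q),np.percentile(c,[2,50,98],axis=0).round(1).tolist())
    g=roi&(abs(Z-.172)<.004);q=W[g];c=np.c_[q[:,:2]*1000@ex,q[:,:2]*1000@ey,q[:,2]*1000];print("armtop",len(q),np.percentile(c,[2,50,98],axis=0).round(1).tolist())
    g=roi&(Z>.205);q=W[g];c=q*1000;print("sleeve",len(q),np.percentile(c,[2,50,98],axis=0).round(1).tolist())
E
```

```text
scene0 cam [ 0.25276611 -0.49009632  0.75635323]
plat z 0.04483859874090658 1601
rect ((577.2504272460938, 186.2291717529297), (346.704345703125, 126.19515991210938), 11.492676734924316)
[[394.80222 213.5225 ]
 [419.94565  89.85753]
 [759.6986  158.93584]
 [734.5552  282.60083]]
front edge yaw 13.252837496755394 [  0.03933971 -10.2934436 ] a range 428.55172617449176 775.6340894923434 7.279601257545997
1 643 [[602.9, 49.3, 63.9], [667.2, 57.5, 121.9], [689.3, 92.4, 164.0]]
armtop 312 [[603.2, 51.5, 168.2], [656.0, 67.9, 171.9], [690.2, 92.7, 175.5]]
sleeve 224 [[548.4, 180.3, 205.7], [558.3, 193.8, 217.9], [602.9, 201.5, 256.6]]
side0 cam [ 0.31118835 -0.56037895  0.67365711]
plat z 0.0449982400961676 1599
rect ((577.04931640625, 186.90673828125), (345.4069519042969, 125.85057830810547), 11.150827407836914)
[[395.43698 215.24455]
 [419.77548  91.76985]
 [758.6616  158.56892]
 [734.3231  282.04364]]
front edge yaw 12.849290742064763 [ 0.03228742 -5.31004111] a range 429.40138068719676 774.8431900585407 7.021967664112851
1 698 [[604.2, 49.9, 63.6], [668.3, 57.5, 123.4], [690.6, 92.2, 163.8]]
armtop 278 [[604.1, 52.0, 168.3], [655.7, 67.5, 171.8], [690.9, 92.7, 175.8]]
sleeve 232 [[549.4, 179.8, 205.3], [559.4, 194.4, 218.0], [602.5, 202.4, 256.6]]
```

```bash
python3 - <<'E'
from h import *
def ft(p,l):
    from scipy.optimize import least_squares
    r=least_squares(lambda c:c[0]*p[:,0]+c[1]-p[:,1],[0,p[:,1].mean()],loss='soft_l1',f_scale=.7);return r.x
th=np.radians(11);R=np.array([[np.cos(th),np.sin(th)],[-np.sin(th),np.cos(th)]])
for n in ["scene0","side0"]:
    f=load(n);W=cloud(f);hsv=cv2.cvtColor(f["img"],cv2.COLOR_BGR2HSV);Z=W[...,2]*1000
    A=W[...,:2]*1000@R.T;a,b=A[...,0],A[...,1]
    blue=(hsv[...,1]>120)
    m=(abs(Z-45)<4)&(a>440)&(a<720)&(b>0)&(b<150)&~blue
    pts=[]
    for q in range(465,700,5):
        k=m&(a>=q)&(a<q+5)
        if k.sum()>3:pts.append((a[k].mean(),np.percentile(b[k],2)))
    pts=np.array(pts);p=ft(pts,0);print(n,"front edge yaw",11+np.degrees(np.arctan(p[0])),"b at 582:",np.polyval(p,582), np.std(pts[:,1]-np.polyval(p,pts[:,0])))
    k=m&(b<35)&(b>15);print("a ends",np.percentile(a[k],[.5,1,99,99.5]))
    # side face of post
    k=(Z>65)&(Z<145)&(a>668)&(a<695)&(b<62)&(b>40);p=ft(np.c_[a[k],b[k]],0);print("post side",k.sum(),11+np.degrees(np.arctan(p[0])),np.polyval(p,680),"a",np.percentile(a[k],[1,50,99]))
    for z0 in range(60,150,10):
        k=(Z>z0)&(Z<z0+10)&(a>640)&(a<705)&(b<100)&(b>45); print(z0,np.percentile(a[k],[1,3,97,99]).round(1),np.percentile(b[k],[2,98]).round(1),end=";")
    print()
    # arm side face
    k=(Z>152)&(Z<170)&(a>615)&(a<660)&(b>40)&(b<75);p=ft(np.c_[a[k],b[k]],0);print("arm side",k.sum(),11+np.degrees(np.arctan(p[0])),np.polyval(p,640))
    # rack top, from long side face blue
    k=blue&(Z>99)&(a>400)&(a<600);q=np.c_[a[k],b[k]].astype(np.float32);r=cv2.minAreaRect(q);print("rack",r,11+r[2], "top z",np.median(Z[k]))
    k=blue&(Z>50)&(Z<98)&(a>420)&(a<570)&(b>10)&(b<75);pts=[]
    for q in range(425,565,5):
        kk=k&(a>=q)&(a<q+5)
        if kk.sum()>3:pts.append((a[kk].mean(),np.percentile(b[kk],5)))
    p=ft(np.array(pts),0);print("rack side yaw",11+np.degrees(np.arctan(p[0])),np.polyval(p,500))
    # sleeve
    k=(Z>222)&(a>550)&(a<640)&(b>20)&(b<140);q=W[k]*1000;print("sleeve",len(q),np.percentile(q,[2,50,98],axis=0).round(1).tolist())
    k=(Z>192)&(Z<215)&(a>550)&(a<660)&(b>20)&(b<140);q=np.c_[a[k],b[k],Z[k]];print("crank arm",len(q),np.percentile(q,[2,50,98],axis=0).round(1).tolist())
E
```

```text
scene0 front edge yaw 11.224559281339873 b at 582: 12.016377961542393 0.9101318974097392
a ends [450.36723411 451.49012818 709.8382007  711.05606182]
post side 168 9.01415477911966 51.39475040713491 a [668.08337124 679.01346894 690.47308771]
60 [664.5 664.9 688.7 690.2] [49.1 94.9];70 [665.8 665.9 689.  689.3] [49.1 93.6];80 [665.6 665.7 689.3 690.2] [49.8 93.1];90 [665.2 665.6 688.3 689.5] [49.8 93.8];100 [665.  665.9 687.8 689.7] [49.3 93.2];110 [665.2 665.3 688.7 688.9] [50.1 90.2];120 [665.1 665.7 689.1 689.7] [49.2 83.5];130 [665.7 665.8 688.7 689.8] [49.8 75.8];140 [665.  665.5 688.  688.3] [49.3 65.8];
arm side 88 11.846334229195612 57.36505321032929
rack ((511.1760559082031, 76.61651611328125), (165.1088104248047, 59.92234420776367), 0.37714409828186035) 11.37714409828186 top z 104.67025691371184
rack side yaw 11.702511485502418 48.29327180599825
sleeve 104 [[548.3, 191.1, 223.7], [553.8, 194.9, 241.9], [562.4, 204.3, 257.1]]
crank arm 168 [[576.6, 62.3, 193.7], [608.5, 77.1, 206.7], [628.6, 91.1, 213.2]]
side0 front edge yaw 11.343920808231445 b at 582: 12.624450001592232 0.
[... 253 characters left out ...]
80 [666.4 666.7 689.6 691.1] [49.8 93.1];90 [666.1 666.3 690.8 691.5] [50.4 92.5];100 [666.4 666.6 691.  691.4] [50.1 91.4];110 [666.5 666.8 689.8 690.3] [50.  95.5];120 [665.9 666.6 689.4 689.6] [49.9 89.6];130 [666.5 667.2 689.7 690. ] [50.1 79.3];140 [666.4 666.8 690.3 690.5] [49.5 69.2];
arm side 97 10.689550602851133 57.74944856400302
rack ((511.0712890625, 77.56803131103516), (163.27732849121094, 62.90437698364258), 0.6301942467689514) 11.630194246768951 top z 104.76650409412748
rack side yaw 11.4584580047337 48.65343437302736
sleeve 105 [[549.1, 190.9, 223.2], [554.8, 194.8, 242.0], [563.2, 202.9, 257.8]]
crank arm 165 [[577.8, 62.1, 193.7], [608.5, 77.5, 206.2], [630.6, 92.6, 213.0]]
```

```bash
cat >> h.py <<'E'
YAW=11.25
def ab(p):
    t=np.radians(YAW);p=np.asarray(p);return np.array([p[0]*np.cos(t)+p[1]*np.sin(t),-p[0]*np.sin(t)+p[1]*np.cos(t)])*1000
def st():
    from rig import manip
    s=manip.sense();print("t",round(s["t"],2),"ab",ab(s["eef_pos"]).round(1),"z",round(s["eef_pos"][2]*1000,1),"rot",np.round(s["eef_rot"],1),"F",s["wrist_force"].round(1),"Fab",(ab(s["wrist_force"])/1000).round(1),"T",s["torque"].round(2),"gap",round(s["finger_gap"],3))
    return s
E
python3 -m jog '[{"offset":[0,0,0],"turn":-0.154,"fingers":1},{"offset":[0,0,0],"turn":-0.154,"fingers":1},{"offset":[0,0,0],"turn":-0.155,"fingers":1}]' 15; python3 -c "
from h import *;st()"
```

```text
t: 0.52
eef_pos: [0.1713, 0.6268, 0.2471]
eef_rot: [-180.0, -0.0, -168.5]
wrist_force: [0.4, 0.2, 0.1]
finger_gap: 1.001
t 0.53 ab [290.3 581.3] z 247.1 rot [-180.    -0.  -168.5] F [0.4 0.2 0.1] Fab [0.4 0.1] T [0.08 0.03 0.02] gap 1.001
```

```bash
python3 -m jog '[{"offset":[-0.0169,-0.0562,0],"turn":0.004,"fingers":1},{"offset":[-0.0169,-0.0562,0],"turn":0,"fingers":1},{"offset":[-0.0169,-0.0562,0],"turn":0,"fingers":1},{"offset":[-0.0169,-0.0562,0],"turn":0,"fingers":1},{"offset":[-0.0169,-0.0562,0],"turn":0,"fingers":1},{"offset":[-0.0169,-0.0562,0],"turn":0,"fingers":1},{"offset":[-0.0169,-0.0562,0],"turn":0,"fingers":1},{"offset":[-0.0169,-0.0562,0],"turn":0,"fingers":1},{"offset":[-0.0169,-0.0562,0],"turn":0,"fingers":1},{"offset":[0,0,0],"turn":0,"fingers":1}]' 15; python3 - <<'E'
from h import *;s=st();print(s["joint_positions"].round(1))
from rig import cams
for n in ["wrist","scene"]:
    f=cams.grab_frame(n);cv2.imwrite(f"pics/{n}1.png",f["img"])
E
```

```text
t: 1.78
eef_pos: [0.4191, 0.1555, 0.2477]
eef_rot: [-180.0, 0.0, -169.4]
wrist_force: [-0.3, 0.7, 0.0]
finger_gap: 1.003
t 1.77 ab [441.4  70.7] z 247.7 rot [-180.     0.  -169.4] F [-0.3  0.7  0. ] Fab [-0.2  0.7] T [0.1  0.04 0.03] gap 1.003
[-49.5  -6.3  21.9 111.5   2.5  74.3  72.2]
```

View pics/wrist1.png

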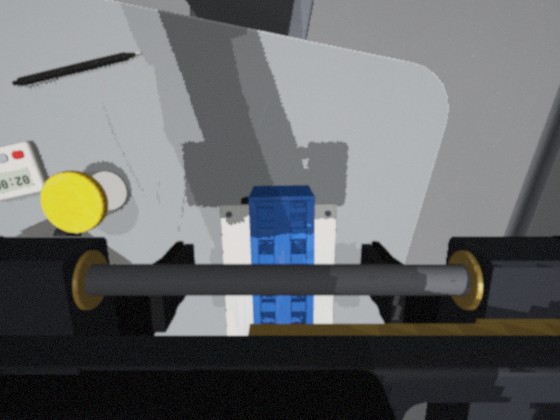

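View pics/scene1.png

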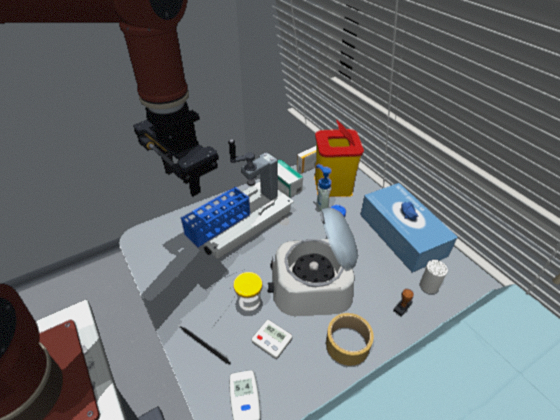

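```bash
python3 - <<'E'
from h import *;s=st();print(s["joint_positions"].round(1))
E
```

```text
t 1.88 ab [440.5  75.1] z 247.5 rot [ 180.    -0.  -169.1] F [-0.6  1.  -0.5] Fab [-0.4  1.1] T [ 0.07  0.03 -0.02] gap 0.998
[-49.7  -6.3  21.6 111.5   2.4  74.3  72.1]
```

The wrist view shows the rack's near end centred between the jaws, with its end edge at (250–313, 187). Next I go down and grip it.

```bash
python3 -m jog '[{"offset":[-0.001,0,0.0395],"turn":-0.005,"fingers":1},{"offset":[0,0,0.0395],"turn":0,"fingers":1},{"offset":[0,0,0.0395],"turn":0,"fingers":1},{"offset":[0,0,0.0395],"turn":0,"fingers":1},{"offset":[0,0,0],"turn":0,"fingers":1}]' 12; python3 -c "
from h import *;print(st()['joint_positions'].round(1))"
```

```text
t: 2.5
eef_pos: [0.416, 0.1601, 0.0874]
eef_rot: [-179.9, -0.3, -168.6]
wrist_force: [-0.6, 0.6, 0.6]
finger_gap: 1.0
t 2.5 ab [439.2  75.8] z 87.4 rot [-179.9   -0.3 -168.6] F [-0.6  0.6  0.6] Fab [-0.5  0.7] T [-0.01 -0.    0.02] gap 1.0
[-49.    4.3  23.2 122.6  -2.   53.8  76.7]
```

```bash
python3 -m jog '[{"offset":[0,0,0],"turn":0,"fingers":0.5},{"offset":[0,0,0],"turn":0,"fingers":0.5},{"offset":[0,0,0],"turn":0,"fingers":0.5},{"offset":[0,0,0],"turn":0,"fingers":0.5}]' 12; python3 -c "
from h import *;print(st()['joint_positions'].round(1))"
```

```text
t: 3.0
eef_pos: [0.4188, 0.1601, 0.0902]
eef_rot: [180.0, 0.1, -168.7]
wrist_force: [-1.9, -0.6, 4.9]
finger_gap: 0.667
t 3.0 ab [442.   75.3] z 90.2 rot [ 1.800e+02  1.000e-01 -1.687e+02] F [-1.9 -0.6  4.9] Fab [-2.  -0.2] T [-0.11  0.24 -0.01] gap 0.667
[-48.9   4.1  23.3 122.4  -2.   53.8  76.8]
```

```bash
python3 -m jog '[{"offset":[-0.005,-0.001,0],"turn":0,"fingers":0.5},{"offset":[-0.008,-0.0014,0],"turn":0,"fingers":0.5},{"offset":[-0.008,-0.0014,0],"turn":0,"fingers":0.5},{"offset":[-0.008,-0.0014,0],"turn":0,"fingers":0.5},{"offset":[-0.006,0,0],"turn":0,"fingers":0.5},{"offset":[-0.006,0,0],"turn":0,"fingers":0.5},{"offset":[-0.006,0,0],"turn":0,"fingers":0.5},{"offset":[-0.006,0,0],"turn":0,"fingers":0.5},{"offset":[-0.006,0,0],"turn":0,"fingers":0.5},{"offset":[-0.005,0,0],"turn":0,"fingers":0.5},{"offset":[-0.004,0,0],"turn":0,"fingers":0.5},{"offset":[0,0,0],"turn":0,"fingers":0.5}]' 12; python3 -c "
from h import *;print(st()['joint_positions'].round(1))"
```

```text
t: 4.5
eef_pos: [0.4866, 0.1683, 0.0903]
eef_rot: [180.0, 0.0, -168.7]
wrist_force: [-2.2, 0.2, 5.8]
finger_gap: 0.665
t 4.5 ab [510.1  70.2] z 90.3 rot [ 180.     0.  -168.7] F [-2.2  0.2  5.8] Fab [-2.1  0.6] T [0.04 0.33 0.03] gap 0.665
[-46.   12.2  24.5 113.9  -6.2  55.   82.8]
```

```bash
python3 -m jog '[{"offset":[-0.0015,0,0],"turn":0,"fingers":0.5},{"offset":[-0.0015,0,0],"turn":0,"fingers":0.5},{"offset":[0,0,0],"turn":0,"fingers":0.5}]' 12; python3 -c "
from h import *;st()"; python3 -m jog '[{"offset":[-0.001,0,0],"turn":0,"fingers":0.5},{"offset":[-0.0005,0,0],"turn":0,"fingers":0.5},{"offset":[0,0,0],"turn":0,"fingers":0.5}]' 12; python3 -c "
from h import *;st()"
```

```text
t: 4.88
eef_pos: [0.4891, 0.1688, 0.0902]
eef_rot: [180.0, -0.0, -168.7]
wrist_force: [-3.2, -0.4, 8.4]
finger_gap: 0.666
t 4.88 ab [512.7  70.1] z 90.2 rot [ 180.    -0.  -168.7] F [-3.2 -0.4  8.4] Fab [-3.2  0.2] T [-0.12  0.71 -0.02] gap 0.666
t: 5.25
eef_pos: [0.4904, 0.1691, 0.0902]
eef_rot: [180.0, -0.0, -168.7]
wrist_force: [-4.5, -1.0, 9.0]
finger_gap: 0.662
t 5.25 ab [514.   70.2] z 90.2 rot [ 180.    -0.  -168.7] F [-4.5 -1.   9. ] Fab [-4.6 -0.1] T [-0.12  0.88  0.01] gap 0.662
```

```bash
python3 -m jog '[{"offset":[-0.001,0,0],"turn":0,"fingers":0.5},{"offset":[-0.0005,0,0],"turn":0,"fingers":0.5},{"offset":[0,0,0],"turn":0,"fingers":0.5}]' 12; python3 -c "
from h import *;st()"; python3 -m jog '[{"offset":[-0.001,0,0],"turn":0,"fingers":0.5},{"offset":[-0.0005,0,0],"turn":0,"fingers":0.5},{"offset":[0,0,0],"turn":0,"fingers":0.5}]' 12; python3 -c "
from h import *;st()
from rig import cams
for n in ['scene','side']:
    f=cams.grab_frame(n);cv2.imwrite(f'pics/{n}2.png',cv2.resize(f['img'][120:280,150:350],None,fx=3.7,fy=3.7,interpolation=cv2.INTER_CUBIC));np.savez(n+'2',**f)"
```

```text
t: 5.62
eef_pos: [0.4918, 0.1693, 0.0902]
eef_rot: [180.0, -0.0, -168.7]
wrist_force: [-5.4, -1.3, 9.8]
finger_gap: 0.665
t 5.62 ab [515.4  70.1] z 90.2 rot [ 180.    -0.  -168.7] F [-5.4 -1.3  9.8] Fab [-5.5 -0.2] T [-0.19  1.05 -0.01] gap 0.665
t: 6.0
eef_pos: [0.4921, 0.1694, 0.0899]
eef_rot: [180.0, -0.2, -168.7]
wrist_force: [-8.8, -1.6, 12.1]
finger_gap: 0.665
t 6.0 ab [515.7  70.2] z 89.9 rot [ 180.    -0.2 -168.7] F [-8.8 -1.6 12.1] Fab [-8.9  0.1] T [-0.38  2.07 -0.06] gap 0.665
```

View pics/scene2.png

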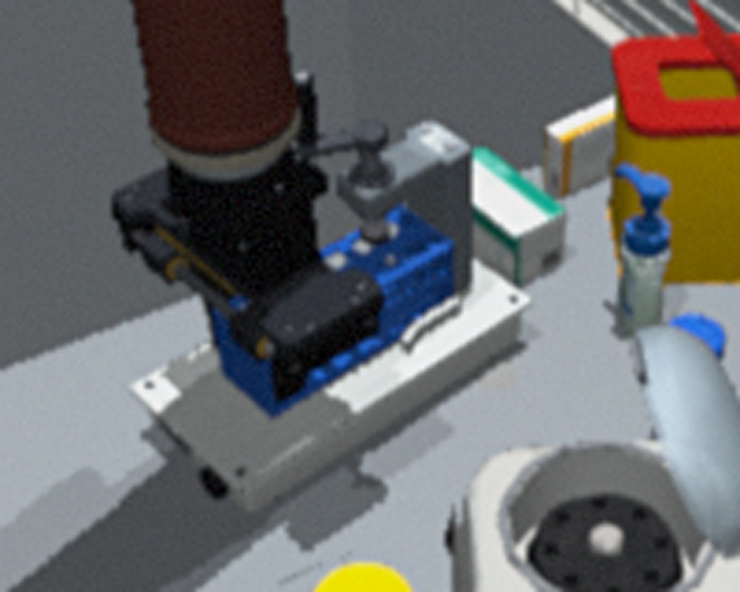

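View pics/side2.png

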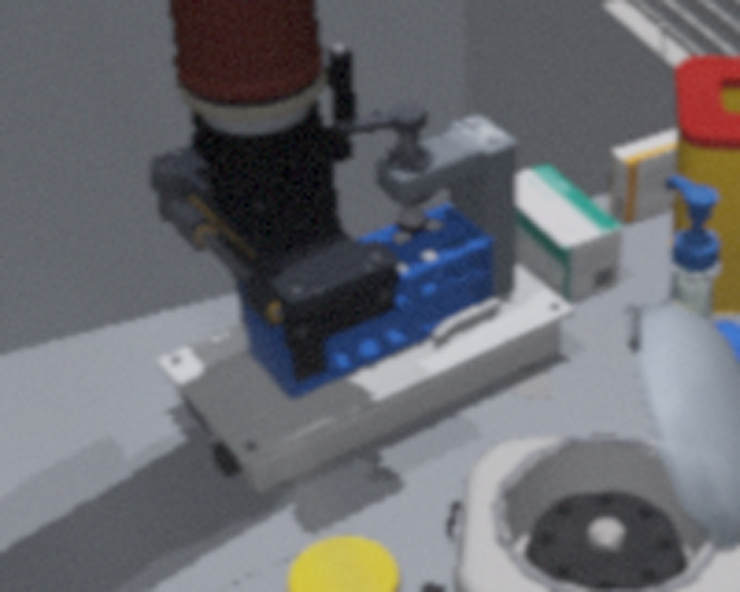

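```bash
python3 - <<'E'
from h import *
th=np.radians(11.25);R=np.array([[np.cos(th),np.sin(th)],[-np.sin(th),np.cos(th)]])
for n in ["scene0","side0","scene2","side2"]:
    f=load(n);W=cloud(f);hsv=cv2.cvtColor(f["img"],cv2.COLOR_BGR2HSV);Z=W[...,2]*1000
    A=W[...,:2]*1000@R.T;a,b=A[...,0],A[...,1]
    blue=(hsv[...,1]>120)&(hsv[...,0]>100)&(hsv[...,0]<130)
    k=blue&(Z>60)&(Z<112)&(a>420)&(a<700)&(b>20)&(b<115)
    print(n,"a max",np.percentile(a[k],[97,99,99.7]).round(1))
    k2=k&(b>20)&(b<60);print("a max near side",np.percentile(a[k2],[97,99,99.7]).round(1))
    kt=k&(Z>100);
    for q in range(440,680,40):
        kk=kt&(a>=q)&(a<q+40)
        if kk.sum()>5: print(q,np.median(Z[kk]).round(1),np.percentile(b[kk],[2]).round(1),end="; ")
    print()
E
```

```text
scene0 a max [590.2 590.9 591.6]
a max near side [590.2 590.9 591.6]
440 104.6 [45.4]; 480 104.6 [45.6]; 520 104.7 [46.3]; 560 104.7 [46.]; 
side0 a max [590.8 591.4 592. ]
a max near side [590.3 591.4 591.8]
440 104.8 [45.4]; 480 104.8 [45.5]; 520 104.6 [45.4]; 560 104.8 [46.6]; 
scene2 a max [665.3 666.4 667.1]
a max near side [665.5 666.7 667.1]
480 104.5 [38.3]; 520 103.8 [92.6]; 560 104.6 [69.6]; 600 104.6 [40.4]; 640 104.8 [40.7]; 
side2 a max [665.  665.8 666.3]
a max near side [665.1 665.8 666.4]
560 105.0 [41.2]; 600 104.7 [40.9]; 640 104.7 [41.];
```

Both views show the rack between the guides, with its far end at the post: its maximum a is 666–667 against the post face at 666.5. I'll give one slightly firmer push, then release.

```bash
python3 -m jog '[{"offset":[-0.001,0,0],"turn":0,"fingers":0.5},{"offset":[-0.0005,0,0],"turn":0,"fingers":0.5},{"offset":[0,0,0],"turn":0,"fingers":0.5}]' 12; python3 -c "
from h import *;st()"; python3 -m jog '[{"offset":[0,0,0],"turn":0,"fingers":1},{"offset":[0,0,0],"turn":0,"fingers":1},{"offset":[0,0,0],"turn":0,"fingers":1},{"offset":[0,0,0],"turn":0,"fingers":1}]' 12; python3 -c "
from h import *;st()"
```

```text
t: 6.48
eef_pos: [0.4927, 0.1696, 0.0895]
eef_rot: [180.0, -0.3, -168.7]
wrist_force: [-11.6, -3.4, 9.8]
finger_gap: 0.663
t 6.47 ab [516.3  70.2] z 89.5 rot [ 180.    -0.3 -168.7] F [-11.6  -3.4   9.8] Fab [-12.1  -1.1] T [-0.42  2.45 -0.09] gap 0.663
t: 6.98
eef_pos: [0.4951, 0.1698, 0.0896]
eef_rot: [-180.0, 0.0, -168.7]
wrist_force: [0.9, -0.0, 0.2]
finger_gap: 0.972
t 6.97 ab [518.7  70. ] z 89.6 rot [-180.     0.  -168.7] F [ 0.9 -0.   0.2] Fab [ 0.9 -0.2] T [0.04 0.02 0.05] gap 0.972
```

```bash
python3 - <<'E'
from h import *
S=np.array([620.6,70.1])
for n in ["scene0","side0"]:
    f=load(n);g=cv2.cvtColor(f["img"],cv2.COLOR_BGR2GRAY)
    sl=(slice(125,165),slice(222,242)) if n=="scene0" else (slice(125,160),slice(234,252))
    m=np.zeros_like(g);m[sl]=(g[sl]<38)*255
    ys,xs=np.nonzero(m);print(n,len(xs))
    for v in range(ys.min(),ys.max()+1,2):print(v,xs[ys==v].min() if (ys==v).any() else 0,xs[ys==v].max() if (ys==v).any() else 0,end=" | ")
    print()
    # axis line fit, midline
    mid=[(xs[ys==v].mean(),v) for v in range(ys.min()+3,ys.min()+13)]
    p=np.mean(mid,0);print("mid",p)
    for zz in(.232,.237,.243):
        q=onplane(f,p,zz)[0];print(zz,q.round(4),ab(q).round(1),(ab(q)-S).round(1))
    # arm axis predicted pixel
    t=np.radians(YAW);c=np.array([[np.cos(t),-np.sin(t)],[np.sin(t),np.cos(t)]])@S/1000
    print("screw axis world",c, proj(f,[[*c,.172],[*c,.213],[*c,.13]]))
E
python3 -m jog '[{"offset":[0.01,0,-0.03],"turn":0,"fingers":1},{"offset":[0.012,0,-0.05],"turn":0,"fingers":1},{"offset":[0,0,-0.05],"turn":0,"fingers":1},{"offset":[0,0,-0.05],"turn":0,"fingers":1},{"offset":[0,0,-0.05],"turn":0,"fingers":1},{"offset":[0,0,0],"turn":0,"fingers":1}]' 40;python3 - <<'E'
from h import *
from rig import cams
st()
for n in ['scene','wrist']:
    f=cams.grab_frame(n);cv2.imwrite(f'pics/{n}3.png',f['img']);np.savez(n+'3',**f)
E
```

```text
scene0 92
142 229 233 | 144 229 233 | 146 230 234 | 148 230 234 | 150 230 234 | 152 230 234 | 154 230 234 | 156 231 235 | 158 231 234 | 160 0 0 | 
mid [231.85 149.5 ]
0.232 [0.5554 0.1988 0.232 ] [583.5  86.6] [-37.1  16.5]
0.237 [0.5525 0.1922 0.237 ] [579.4  80.8] [-41.2  10.7]
0.243 [0.5491 0.1844 0.243 ] [574.5  73.7] [-46.1   3.6]
screw axis world [0.59499951 0.1898261 ] [[250.07437067 166.86296959]
 [249.27380549 152.98219287]
 [250.84624426 180.2462708 ]]
side0 87
135 240 243 | 137 239 243 | 139 240 244 | 141 239 244 | 143 240 244 | 145 240 244 | 147 241 245 | 149 241 245 | 151 241 245 | 
mid [241.95 142.5 ]
0.232 [0.556  0.2003 0.232 ] [584.4  88. ] [-36.2  17.9]
0.237 [0.5532 0.1917 0.237 ] [580.   80.1] [-40.6  10. ]
0.243 [0.5499 0.1814 0.243 ] [574.7  70.6] [-45.9   0.5]
screw axis world [0.59499951 0.1898261 ] [[260.44715225 163.10488661]
 [259.74221804 148.16892754]
 [261.13053638 177.58424835]]
t: 7.72
eef_pos: [0.475, 0.166, 0.3235]
eef_rot: [179.9, 0.4, -168.7]
wrist_force: [1.3, -0.8, -0.5]
finger_gap: 1.002
t 7.72 ab [498.3  70.2] z 323.5 rot [ 179.9    0.4 -168.7] F [ 1.3 -0.8 -0.5] Fab [ 1.1 -1. ] T [0.07 0.06 0.02] gap 1.002
```

View pics/wrist3.png

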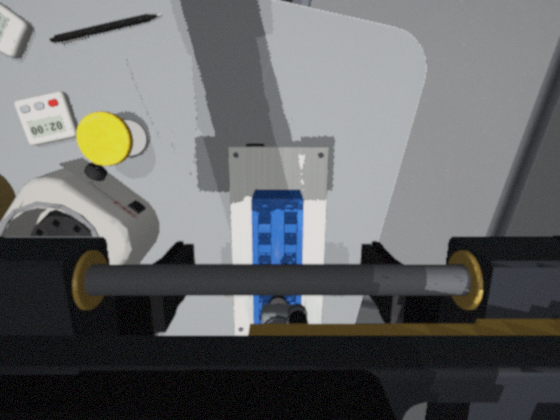

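View pics/scene3.png

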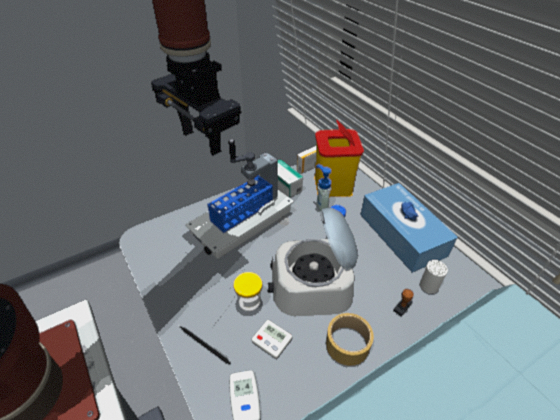

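The wrist view shows the rack centred on the platform, with the crank sleeve near (297,315) and the hub near (277,310). I'll check the sleeve position from this view too.

```bash
python3 - <<'E'
from h import *
from rig import manip
from scipy.spatial.transform import Rotation as Ro
s=st();f=load("wrist3");H=f["hand_eye"];K=f["mtx"]
R=Ro.from_euler('xyz',s["eef_rot"],degrees=True).as_matrix();p=s["eef_pos"]
def wr(u,v,z):
    d=R@(H[:3,:3]@np.array([(u-K[0,2])/K[0,0],(v-K[1,2])/K[1,1],1]));c=p+R@H[:3,3]
    return c+d*(z-c[2])/d[2]
for u,v,z in [(297,315,.257),(277,313,.215),(250,192,.107),(303,192,.107),(231,150,.045),(328,150,.045)]: print(u,v,ab(wr(u,v,z)).round(1))
cv2.imwrite("pics/w3z.png",cv2.resize(f["img"][280:330,230:350],None,fx=6,fy=6,interpolation=cv2.INTER_CUBIC))
E
```

```text
t 7.83 ab [496.6  70. ] z 319.4 rot [ 180.     0.  -168.7] F [-0.6 -0.7 -0.3] Fab [-0.7 -0.6] T [ 0.01 -0.03 -0.04] gap 1.001
297 315 [550.2  82.3]
277 313 [573.8  68.8]
250 192 [493.5  39.7]
303 192 [493.4  96.6]
231 150 [452.5  12.2]
328 150 [452.4 131.1]
```

View pics/w3z.png

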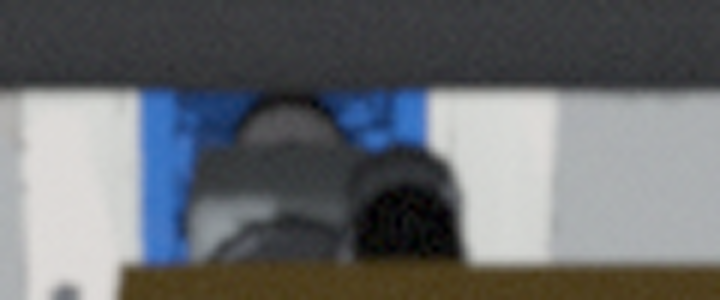

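```bash
python3 -m jog '[{"offset":[-0.0291,0.0052,0],"turn":0,"fingers":1},{"offset":[-0.0291,0.0052,0],"turn":0,"fingers":1},{"offset":[-0.0291,0.0052,0],"turn":0,"fingers":1},{"offset":[0,0,0],"turn":0,"fingers":1}]' 40;python3 - <<'E'
from h import *
from rig import cams
st()
for n in ['scene','side']:
    f=cams.grab_frame(n);cv2.imwrite(f'pics/{n}4.png',cv2.resize(f['img'][60:220,150:350],None,fx=3.7,fy=3.7,interpolation=cv2.INTER_CUBIC))
E
```

```text
t: 8.32
eef_pos: [0.5563, 0.1982, 0.3168]
eef_rot: [-179.9, -0.2, -168.7]
wrist_force: [-0.1, 0.3, -0.5]
finger_gap: 1.004
t 8.32 ab [584.3  85.9] z 316.8 rot [-179.9   -0.2 -168.7] F [-0.1  0.3 -0.5] Fab [-0.1  0.3] T [ 0.05  0.11 -0.03] gap 1.004
```

View pics/scene4.png

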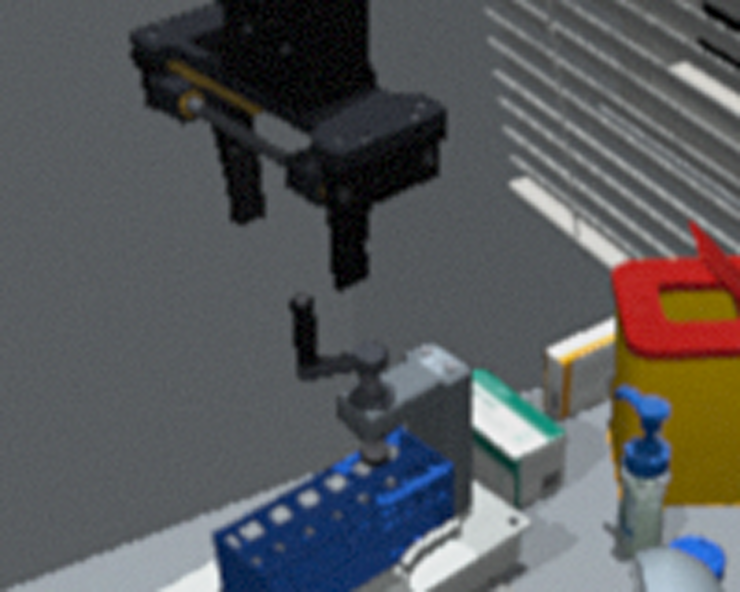

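View pics/side4.png

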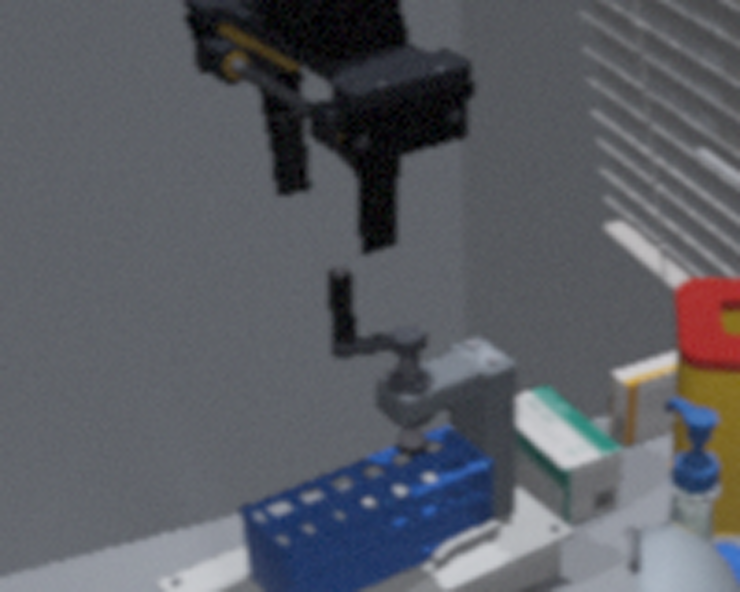

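The jaws stand centred over the sleeve in both views: the tip midpoint is about (300,253) over the sleeve top at (302,300). The rack stayed at the post. Next I descend and grip.

```bash
python3 -m jog '[{"offset":[0,0,0.025],"turn":0,"fingers":1},{"offset":[0,0,0.024],"turn":0,"fingers":1},{"offset":[0,0,0.024],"turn":0,"fingers":1},{"offset":[0,0,0],"turn":0,"fingers":1}]' 40;python3 -c "
from h import *;st()"
python3 -m jog '[{"offset":[0,0,0],"turn":0,"fingers":0},{"offset":[0,0,0],"turn":0,"fingers":0},{"offset":[0,0,0],"turn":0,"fingers":0},{"offset":[0,0,0],"turn":0,"fingers":0},{"offset":[0,0,0],"turn":0,"fingers":0},{"offset":[0,0,0],"turn":0,"fingers":0}]' 40;python3 -c "
from h import *;st()"
```

```text
t: 8.93
eef_pos: [0.5542, 0.1972, 0.245]
eef_rot: [-180.0, -0.2, -168.7]
wrist_force: [-0.3, -0.2, 0.0]
finger_gap: 0.998
t 8.93 ab [582.   85.3] z 245.0 rot [-180.    -0.2 -168.7] F [-0.3 -0.2  0. ] Fab [-0.3 -0.2] T [ 0.04  0.   -0.03] gap 0.998
t: 9.68
eef_pos: [0.556, 0.1979, 0.2466]
eef_rot: [-180.0, -0.0, -168.7]
wrist_force: [0.0, -0.4, 0.1]
finger_gap: 0.4
t 9.68 ab [583.9  85.7] z 246.6 rot [-180.    -0.  -168.7] F [ 0.  -0.4  0.1] Fab [-0.1 -0.4] T [0.05 0.03 0.02] gap 0.4
```

```bash
python3 -m jog '[{"offset":[0,0,0],"turn":0,"fingers":0},{"offset":[0,0,0],"turn":0,"fingers":0},{"offset":[0,0,0],"turn":0,"fingers":0},{"offset":[0,0,0],"turn":0,"fingers":0}]' 40;python3 -c "
from h import *;st()
S=np.array([620.6,70.1]);
t0=0.395
print('x(tool)=-da, y=+db')
for i in range(1,40):
    t=t0+0.2*i; p=lambda t:np.array([-40*np.cos(t),40*np.sin(t)])
    d=p(t)-p(t-.2);print(i,round(t,2),'[%.4f,%.4f,0.0006]'%(-d[0]/1000,d[1]/1000),end=' ; ' if i%4 else '\n')"
```

```text
t: 10.18
eef_pos: [0.5558, 0.1987, 0.2467]
eef_rot: [180.0, 0.0, -168.7]
wrist_force: [-1.3, 3.2, 1.0]
finger_gap: 0.171
t 10.18 ab [583.9  86.5] z 246.7 rot [ 180.     0.  -168.7] F [-1.3  3.2  1. ] Fab [-0.7  3.4] T [1.01 0.2  0.03] gap 0.171
x(tool)=-da, y=+db
1 0.59 [-0.0038,0.0070,0.0006] ; 2 0.8 [-0.0051,0.0061,0.0006] ; 3 1.0 [-0.0062,0.0050,0.0006] ; 4 1.2 [-0.0071,0.0037,0.0006]
5 1.4 [-0.0077,0.0022,0.0006] ; 6 1.6 [-0.0080,0.0006,0.0006] ; 7 1.8 [-0.0079,-0.0010,0.0006] ; 8 2.0 [-0.0076,-0.0025,0.0006]
9 2.2 [-0.0069,-0.0040,0.0006] ; 10 2.4 [-0.0060,-0.0053,0.0006] ; 11 2.6 [-0.0048,-0.0064,0.0006] ; 12 2.8 [-0.0034,-0.0072,0.0006]
13 3.0 [-0.0019,-0.0077,0.0006] ; 14 3.2 [-0.0004,-0.0080,0.0006] ; 15 3.4 [0.0012,-0.0079,0.0006] ; 16 3.6 [0.0028,-0.0075,0.0006]
17 3.8 [0.0042,-0.0068,0.0006] ; 18 4.0 [0.0055,-0.0058,0.0006] ; 19 4.2 [0.0065,-0.0046,0.0006] ; 20 4.39 [0.0073,-0.0032,0.0006]
21 4.6 [0.0078,-0.0017,0.0006] ; 22 4.79 [0.0080,-0.0001,0.0006] ; 23 5.0 [0.0079,0.0015,0.0006] ; 24 5.2 [0.0074,0.0030,0.0006]
25 5.39 [0.0067,0.0044,0.0006] ; 26 5.6 [0.0057,0.0056,0.0006] ; 27 5.79 [0.0044,0.0066,0.0006] ; 28 6.0 [0.0030,0.0074,0.0006]
29 6.2 [0.0015,0.0078,0.0006] ; 30 6.39 [-0.0001,0.0080,0.0006] ; 31 6.6 [-0.0017,0.0078,0.0006] ; 32 6.79 [-0.0032,0.0073,0.0006]
33 7.0 [-0.0046,0.0065,0.0006] ; 34 7.2 [-0.0058,0.0055,0.0006] ; 35 7.39 [-0.0068,0.0042,0.0006] ; 36 7.6 [-0.0075,0.0028,0.0006]
37 7.79 [-0.0079,0.0013,0.0006] ; 38 8.0 [-0.0080,-0.0003,0.0006] ; 39 8.2 [-0.0078,-0.0019,0.0006] ;
```

```bash
python3 -m jog '[{"offset":[-0.0038,0.0070,0.0006],"turn":0,"fingers":0},{"offset":[-0.0051,0.0061,0.0006],"turn":0,"fingers":0},{"offset":[-0.0062,0.0050,0.0006],"turn":0,"fingers":0},{"offset":[-0.0071,0.0037,0.0006],"turn":0,"fingers":0},{"offset":[-0.0077,0.0022,0.0006],"turn":0,"fingers":0},{"offset":[-0.0080,0.0006,0.0006],"turn":0,"fingers":0}]' 40
cat >> h.py <<'E'
def cr(S=(620.6,70.1)):
    s=st();r=ab(s["eef_pos"])-S;th=np.arctan2(r[1],-r[0]);F=ab(s["wrist_force"])/1000
    tg=np.array([np.sin(th),np.cos(th)]);rd=np.array([-np.cos(th),np.sin(th)])
    print("theta",th.round(3),"r",np.hypot(*r).round(1),"Ftan(resist)",-(F@tg).round(1),"Frad",(F@rd).round(1));return s
E
python3 -c "
from h import *;cr()"
```

```text
t: 10.92
eef_pos: [0.5874, 0.23, 0.2428]
eef_rot: [180.0, -0.1, -168.7]
wrist_force: [-6.3, 0.9, 3.6]
finger_gap: 0.172
t 10.93 ab [621. 111.] z 242.8 rot [ 1.800e+02 -1.000e-01 -1.687e+02] F [-6.3  0.9  3.6] Fab [-6.   2.1] T [0.2 1.3 0. ] gap 0.172
theta 1.581 r 40.9 Ftan(resist) 6.1 Frad 2.0
```

```bash
python3 -m jog '[{"offset":[-0.0079,-0.0010,0.0007],"turn":0,"fingers":0},{"offset":[-0.0076,-0.0025,0.0007],"turn":0,"fingers":0},{"offset":[-0.0069,-0.0040,0.0007],"turn":0,"fingers":0},{"offset":[-0.0060,-0.0053,0.0007],"turn":0,"fingers":0}]' 40
python3 -c "
from h import *;cr()"
python3 -m jog '[{"offset":[-0.0048,-0.0064,0.0007],"turn":0,"fingers":0},{"offset":[-0.0034,-0.0072,0.0007],"turn":0,"fingers":0},{"offset":[-0.0019,-0.0077,0.0007],"turn":0,"fingers":0}]' 40
python3 -c "
from h import *;cr()"
```

```text
t: 11.42
eef_pos: [0.6182, 0.2234, 0.2402]
eef_rot: [180.0, -0.1, -168.6]
wrist_force: [-4.6, 2.7, 3.2]
finger_gap: 0.175
t 11.43 ab [650.   98.5] z 240.2 rot [ 1.800e+02 -1.000e-01 -1.686e+02] F [-4.6  2.7  3.2] Fab [-4.   3.5] T [0.63 1.08 0.02] gap 0.175
theta 2.373 r 40.8 Ftan(resist) 5.3 Frad -0.4
t: 11.8
eef_pos: [0.6326, 0.2047, 0.2383]
eef_rot: [179.9, -0.0, -168.6]
wrist_force: [-3.8, 4.8, 3.4]
finger_gap: 0.169
t 11.8 ab [660.4  77.4] z 238.3 rot [ 179.9   -0.  -168.6] F [-3.8  4.8  3.4] Fab [-2.8  5.5] T [1.07 0.81 0.03] gap 0.169
theta 2.96 r 40.4 Ftan(resist) 5.9 Frad -1.8
```

Free drag is about 5.3–6 N at the sleeve. I continue in short calls and read the force while the crank is moving.

```bash
python3 -m jog '[{"offset":[-0.0004,-0.0080,0.0006],"turn":0,"fingers":0},{"offset":[0.0012,-0.0079,0.0006],"turn":0,"fingers":0}]' 40
python3 -c "
from h import *;cr()"
python3 -m jog '[{"offset":[0.0028,-0.0075,0.0006],"turn":0,"fingers":0},{"offset":[0.0042,-0.0068,0.0006],"turn":0,"fingers":0}]' 40
python3 -c "
from h import *;cr()"
```

```text
t: 12.05
eef_pos: [0.6351, 0.1891, 0.2371]
eef_rot: [179.9, 0.0, -168.6]
wrist_force: [-1.6, 5.3, 1.0]
finger_gap: 0.164
t 12.05 ab [659.8  61.6] z 237.1 rot [ 179.9    0.  -168.6] F [-1.6  5.3  1. ] Fab [-0.5  5.5] T [1.35 0.47 0.02] gap 0.164
theta -2.928 r 40.1 Ftan(resist) 5.3 Frad -1.7
t: 12.3
eef_pos: [0.6313, 0.1737, 0.2359]
eef_rot: [179.9, 0.1, -168.6]
wrist_force: [0.7, 6.7, 0.8]
finger_gap: 0.17
t 12.3 ab [653.   47.2] z 235.9 rot [ 1.799e+02  1.000e-01 -1.686e+02] F [0.7 6.7 0.8] Fab [2.  6.4] T [ 1.46  0.06 -0.01] gap 0.17
theta -2.527 r 39.7 Ftan(resist) 6.4 Frad -2.1
```

```bash
python3 -m jog '[{"offset":[0.0055,-0.0058,0.0006],"turn":0,"fingers":0}]' 40
python3 -c "
from h import *;cr()"
```

```text
t: 12.42
eef_pos: [0.6271, 0.1668, 0.2353]
eef_rot: [179.9, 0.1, -168.6]
wrist_force: [0.7, 6.8, -0.3]
finger_gap: 0.171
t 12.43 ab [647.6  41.3] z 235.3 rot [ 1.799e+02  1.000e-01 -1.686e+02] F [ 0.7  6.8 -0.3] Fab [2.  6.5] T [ 1.46 -0.25  0.02] gap 0.171
theta -2.325 r 39.5 Ftan(resist) 5.9 Frad -3.4
```

```bash
python3 -m jog '[{"offset":[0.0065,-0.0042,0.0006],"turn":0,"fingers":0}]' 40
python3 -c "
from h import *;cr()"
python3 -m jog '[{"offset":[0.0073,-0.0028,0.0006],"turn":0,"fingers":0}]' 40
python3 -c "
from h import *;cr()"
```

```text
t: 12.55
eef_pos: [0.6218, 0.1611, 0.2347]
eef_rot: [180.0, 0.1, -168.7]
wrist_force: [3.1, 5.0, 0.1]
finger_gap: 0.172
t 12.55 ab [641.3  36.7] z 234.7 rot [ 1.800e+02  1.000e-01 -1.687e+02] F [3.1 5.  0.1] Fab [4.  4.3] T [ 1.18 -0.71 -0.01] gap 0.172
theta -2.125 r 39.3 Ftan(resist) 5.7 Frad -1.5
t: 12.68
eef_pos: [0.6155, 0.1564, 0.2341]
eef_rot: [-180.0, 0.1, -168.7]
wrist_force: [3.7, 4.8, -1.7]
finger_gap: 0.173
t 12.68 ab [634.2  33.3] z 234.1 rot [-1.800e+02  1.000e-01 -1.687e+02] F [ 3.7  4.8 -1.7] Fab [4.6 4. ] T [ 0.93 -1.   -0.01] gap 0.173
theta -1.925 r 39.2 Ftan(resist) 5.7 Frad -2.1
```

```bash
python3 -m jog '[{"offset":[0.0078,-0.0015,0.0006],"turn":0,"fingers":0}]' 40
python3 -c "
from h import *;cr()"
python3 -m jog '[{"offset":[0.0080,0.0001,0.0006],"turn":0,"fingers":0}]' 40
python3 -c "
from h import *;cr()"
```

```text
t: 12.8
eef_pos: [0.6083, 0.153, 0.2335]
eef_rot: [-180.0, 0.2, -168.7]
wrist_force: [5.0, 2.8, -2.2]
finger_gap: 0.173
t 12.8 ab [626.4  31.4] z 233.5 rot [-180.     0.2 -168.7] F [ 5.   2.8 -2.2] Fab [5.5 1.8] T [ 0.81 -1.14  0.04] gap 0.173
theta -1.721 r 39.1 Ftan(resist) 5.7 Frad -0.9
t: 12.92
eef_pos: [0.6005, 0.1511, 0.2328]
eef_rot: [-179.9, 0.2, -168.7]
wrist_force: [5.8, 1.8, -2.9]
finger_gap: 0.17
t 12.93 ab [618.4  31.1] z 232.8 rot [-179.9    0.2 -168.7] F [ 5.8  1.8 -2.9] Fab [6.1 0.7] T [ 0.51 -1.21  0.02] gap 0.17
theta -1.515 r 39.1 Ftan(resist) 6.0 Frad -1.0
```

```bash
python3 -m jog '[{"offset":[0.0079,0.0015,0.0006],"turn":0,"fingers":0}]' 40
python3 -c "
from h import *;cr((620.6,71))"
python3 -m jog '[{"offset":[0.0074,0.0030,0.0006],"turn":0,"fingers":0}]' 40
python3 -c "
from h import *;cr((620.6,71))"
```

```text
t: 13.05
eef_pos: [0.5925, 0.1508, 0.2322]
eef_rot: [-179.9, 0.2, -168.8]
wrist_force: [6.7, 2.3, -3.0]
finger_gap: 0.173
t 13.05 ab [610.5  32.3] z 232.2 rot [-179.9    0.2 -168.8] F [ 6.7  2.3 -3. ] Fab [7.1 0.9] T [ 0.4  -1.38 -0.01] gap 0.173
theta -1.316 r 40.0 Ftan(resist) 6.6 Frad -2.7
t: 13.18
eef_pos: [0.5847, 0.152, 0.2316]
eef_rot: [-179.9, 0.2, -168.8]
wrist_force: [6.8, 1.7, -2.7]
finger_gap: 0.168
t 13.18 ab [603.1  35. ] z 231.6 rot [-179.9    0.2 -168.8] F [ 6.8  1.7 -2.7] Fab [7.  0.4] T [ 0.23 -1.57  0.07] gap 0.168
theta -1.119 r 40.0 Ftan(resist) 6.1 Frad -3.4
```

```bash
python3 -m jog '[{"offset":[0.0067,0.0044,0.0006],"turn":0,"fingers":0}]' 40
python3 -c "
from h import *;cr((620.6,71))"
python3 -m jog '[{"offset":[0.0057,0.0056,0.0006],"turn":0,"fingers":0}]' 40
python3 -c "
from h import *;cr((620.6,71))"
```

```text
t: 13.3
eef_pos: [0.5775, 0.1547, 0.2311]
eef_rot: [-179.9, 0.2, -168.8]
wrist_force: [7.1, -0.9, -3.5]
finger_gap: 0.174
t 13.3 ab [596.6  39. ] z 231.1 rot [-179.9    0.2 -168.8] F [ 7.1 -0.9 -3.5] Fab [ 6.8 -2.3] T [-0.14 -1.7  -0.01] gap 0.174
theta -0.927 r 40.0 Ftan(resist) 6.8 Frad -2.3
t: 13.42
eef_pos: [0.5711, 0.1585, 0.2305]
eef_rot: [-179.8, 0.2, -168.8]
wrist_force: [8.8, -2.3, -2.8]
finger_gap: 0.172
t 13.43 ab [591.   44.1] z 230.5 rot [-179.8    0.2 -168.8] F [ 8.8 -2.3 -2.8] Fab [ 8.2 -4. ] T [-0.48 -1.89  0.05] gap 0.172
theta -0.739 r 40.0 Ftan(resist) 8.5 Frad -3.4
```

```bash
python3 -m jog '[{"offset":[0.0041,0.0068,0.0007],"turn":0,"fingers":0}]' 40
python3 -c "
from h import *;cr((620.6,71))"
python3 -m jog '[{"offset":[0.0026,0.0075,0.0007],"turn":0,"fingers":0}]' 40
python3 -c "
from h import *;cr((620.6,71))"
```

```text
t: 13.55
eef_pos: [0.5657, 0.1634, 0.23]
eef_rot: [-179.8, 0.2, -168.9]
wrist_force: [5.9, -7.0, 0.3]
finger_gap: 0.171
t 13.55 ab [586.7  49.9] z 230.0 rot [-179.8    0.2 -168.9] F [ 5.9 -7.   0.3] Fab [ 4.5 -8. ] T [-1.41 -1.33  0.03] gap 0.171
theta -0.557 r 39.9 Ftan(resist) 9.1 Frad 0.4
t: 13.68
eef_pos: [0.5614, 0.1692, 0.2294]
eef_rot: [-179.7, 0.1, -168.9]
wrist_force: [1.7, -9.9, 4.7]
finger_gap: 0.171
t 13.68 ab [583.6  56.4] z 229.4 rot [-1.797e+02  1.000e-01 -1.689e+02] F [ 1.7 -9.9  4.7] Fab [ -0.3 -10. ] T [-2.28 -0.44  0.02] gap 0.171
theta -0.375 r 39.8 Ftan(resist) 9.2 Frad 3.9
```

```bash
python3 -m jog '[{"offset":[0.0022,0.0078,0.0005],"turn":0,"fingers":0}]' 40
python3 -c "
from h import *;cr((620.6,71))"
python3 -m jog '[{"offset":[0.0006,0.0080,0.0005],"turn":0,"fingers":0}]' 40
python3 -c "
from h import *;cr((620.6,71))"
```

```text
t: 13.8
eef_pos: [0.5577, 0.1761, 0.2288]
eef_rot: [-179.7, 0.1, -168.9]
wrist_force: [4.4, -9.5, 3.8]
finger_gap: 0.17
t 13.8 ab [581.3  63.9] z 228.8 rot [-1.797e+02  1.000e-01 -1.689e+02] F [ 4.4 -9.5  3.8] Fab [  2.5 -10.1] T [-2.19 -0.74  0.  ] gap 0.17
theta -0.178 r 39.9 Ftan(resist) 10.4 Frad -0.7
t: 13.92
eef_pos: [0.5555, 0.1838, 0.2283]
eef_rot: [-179.7, 0.0, -168.9]
wrist_force: [2.5, -10.3, 4.2]
finger_gap: 0.171
t 13.93 ab [580.6  71.9] z 228.3 rot [-179.7    0.  -168.9] F [  2.5 -10.3   4.2] Fab [  0.4 -10.6] T [-2.4  -0.66 -0.05] gap 0.171
theta 0.022 r 40.0 Ftan(resist) 10.6 Frad -0.6
```

```bash
python3 -m jog '[{"offset":[-0.0012,0.0079,0.0005],"turn":0,"fingers":0}]' 40
python3 -c "
from h import *;cr((620.6,71))"
```

```text
t: 14.05
eef_pos: [0.5548, 0.1915, 0.2276]
eef_rot: [-179.7, -0.0, -169.0]
wrist_force: [0.3, -12.6, 5.1]
finger_gap: 0.171
t 14.05 ab [581.5  79.6] z 227.6 rot [-179.7   -0.  -169. ] F [  0.3 -12.6   5.1] Fab [ -2.2 -12.4] T [-2.62 -0.09 -0.01] gap 0.171
theta 0.217 r 40.0 Ftan(resist) 12.6 Frad -0.5
```

```bash
python3 -m jog '[{"offset":[-0.0027,0.0074,0.0005],"turn":0,"fingers":0}]' 40
python3 -c "
from h import *;cr((620.6,71))"
```

```text
t: 14.18
eef_pos: [0.5557, 0.1993, 0.2271]
eef_rot: [-179.7, -0.1, -168.9]
wrist_force: [-1.2, -11.7, 5.9]
finger_gap: 0.177
t 14.18 ab [583.9  87. ] z 227.1 rot [-1.797e+02 -1.000e-01 -1.689e+02] F [ -1.2 -11.7   5.9] Fab [ -3.5 -11.2] T [-2.93  0.39 -0.04] gap 0.177
theta 0.412 r 40.1 Ftan(resist) 11.7 Frad -1.3
```

```bash
python3 - <<'E'
import numpy as np
from scipy.optimize import curve_fit
t=np.array([1.581,2.373,2.96,3.355,3.756,3.958,4.158,4.358,4.562,4.768,4.967,5.164,5.356,5.544,5.726,5.908,6.105,6.305,6.5,6.695])
F=np.array([6.1,5.3,5.9,5.3,6.4,5.9,5.7,5.7,5.7,6.0,6.6,6.1,6.8,8.5,9.1,9.2,10.4,10.6,12.6,11.7])
h=lambda t,b,c,k:b+k*np.maximum(0,t-c)
p,C=curve_fit(h,t,F,[5.8,5.3,7]);print(p,np.sqrt(np.diag(C)),np.std(F-h(t,*p)), h(6.695,*p), (h(6.695,*p)-p[0])/.175)
h2=lambda t,b,c:h(t,b,c,7.2)
p,C=curve_fit(h2,t,F,[5.8,5.3]);print(p,np.std(F-h2(t,*p)),(F-h2(t,*p)).round(1),(6.695-p[1])*41)
E
```

```text
[5.87272727 5.01845632 3.95058089] [0.14648359 0.09329795 0.32842892] 0.4479141434724048 12.496048707991648 37.84755104859917
[5.96153846 5.50929304] 0.9895193556736264 [ 0.1 -0.7 -0.1 -0.7  0.4 -0.1 -0.3 -0.3 -0.3  0.   0.6  0.1  0.8  2.3
  1.6  0.4  0.1 -1.1 -0.5 -2.8] 48.61398534360637
```

The force readings (about 36 N) and the angle from the apparent contact (about 55–69 N) disagree. Time is ample, so I'll back off to before contact and re-measure the rise more cleanly.

```bash
q(){ python3 -c "
from h import *
cr((620.6,71))" | tail -1; }
python3 -m jog '[{"offset":[0.0027,-0.0074,-0.0005],"turn":0,"fingers":0}]' 40 >/dev/null; q
python3 -m jog '[{"offset":[0.0012,-0.0079,-0.0005],"turn":0,"fingers":0}]' 40 >/dev/null; q
python3 -m jog '[{"offset":[-0.0006,-0.0080,-0.0005],"turn":0,"fingers":0}]' 40 >/dev/null; q
python3 -m jog '[{"offset":[-0.0022,-0.0078,-0.0005],"turn":0,"fingers":0}]' 40 >/dev/null; q
python3 -m jog '[{"offset":[-0.0026,-0.0075,-0.0006],"turn":0,"fingers":0}]' 40 >/dev/null; q
python3 -m jog '[{"offset":[-0.0041,-0.0068,-0.0006],"turn":0,"fingers":0}]' 40 >/dev/null; q
python3 -m jog '[{"offset":[-0.0057,-0.0056,-0.0006],"turn":0,"fingers":0}]' 40 >/dev/null; q
python3 -m jog '[{"offset":[-0.0067,-0.0044,-0.0006],"turn":0,"fingers":0}]' 40 >/dev/null; q
python3 -m jog '[{"offset":[-0.0074,-0.0030,-0.0006],"turn":0,"fingers":0}]' 40 >/dev/null; q
python3 -m jog '[{"offset":[0,0,0],"turn":0,"fingers":0}]' 40; q
```

```text
theta 0.324 r 40.2 Ftan(resist) -4.2 Frad -5.9
theta 0.139 r 40.1 Ftan(resist) -4.0 Frad -3.7
theta -0.053 r 39.9 Ftan(resist) -4.4 Frad 0.3
theta -0.252 r 39.7 Ftan(resist) -5.1 Frad 4.2
theta -0.457 r 39.9 Ftan(resist) -5.5 Frad 0.2
theta -0.657 r 40.0 Ftan(resist) -5.0 Frad -0.2
theta -0.858 r 39.9 Ftan(resist) -6.6 Frad -0.5
theta -1.061 r 40.0 Ftan(resist) -6.3 Frad -0.3
theta -1.262 r 40.0 Ftan(resist) -6.2 Frad -2.1
t: 15.42
eef_pos: [0.5911, 0.1509, 0.2318]
eef_rot: [-180.0, -0.1, -168.7]
wrist_force: [-2.7, -0.3, 3.5]
finger_gap: 0.173
theta -1.281 r 40.0 Ftan(resist) -2.6 Frad 0.5
```

```bash
q(){ python3 -c "
from h import *
cr((620.6,71))" | tail -1; }
python3 -m jog '[{"offset":[0.0074,0.0030,0.0006],"turn":0,"fingers":0}]' 40 >/dev/null; q
python3 -m jog '[{"offset":[0.0067,0.0044,0.0006],"turn":0,"fingers":0}]' 40 >/dev/null; q
python3 -m jog '[{"offset":[0.0028,0.0028,0.0003],"turn":0,"fingers":0}]' 40 >/dev/null; q
python3 -m jog '[{"offset":[0.0028,0.0028,0.0003],"turn":0,"fingers":0}]' 40 >/dev/null; q
python3 -m jog '[{"offset":[0.0021,0.0034,0.0003],"turn":0,"fingers":0}]' 40 >/dev/null; q
python3 -m jog '[{"offset":[0.0021,0.0034,0.0003],"turn":0,"fingers":0}]' 40 >/dev/null; q
python3 -m jog '[{"offset":[0.0015,0.0037,0.0003],"turn":0,"fingers":0}]' 40 >/dev/null; q
python3 -m jog '[{"offset":[0.0015,0.0037,0.0003],"turn":0,"fingers":0}]' 40 >/dev/null; q
python3 -m jog '[{"offset":[0.0009,0.0039,0.0003],"turn":0,"fingers":0}]' 40 >/dev/null; q
python3 -m jog '[{"offset":[0.0009,0.0039,0.0003],"turn":0,"fingers":0}]' 40 >/dev/null; q
```

```text
theta -1.121 r 40.0 Ftan(resist) 6.5 Frad -2.6
theta -0.918 r 40.0 Ftan(resist) 7.0 Frad -2.7
theta -0.817 r 40.0 Ftan(resist) 7.3 Frad -0.8
theta -0.727 r 40.0 Ftan(resist) 7.9 Frad -2.5
theta -0.637 r 40.0 Ftan(resist) 7.9 Frad -1.1
theta -0.544 r 40.0 Ftan(resist) 8.2 Frad -0.9
theta -0.45 r 39.9 Ftan(resist) 8.2 Frad 0.6
theta -0.356 r 40.0 Ftan(resist) 8.7 Frad 0.4
theta -0.261 r 39.9 Ftan(resist) 8.4 Frad 0.5
theta -0.161 r 40.0 Ftan(resist) 8.7 Frad -1.2
```

```bash
q(){ python3 -c "
from h import *
cr((620.6,71))" | tail -1; }
python3 -m jog '[{"offset":[0.0001,0.0040,0.0003],"turn":0,"fingers":0}]' 40 >/dev/null; q
python3 -m jog '[{"offset":[0.0001,0.0040,0.0003],"turn":0,"fingers":0}]' 40 >/dev/null; q
python3 -m jog '[{"offset":[-0.0006,0.0040,0.0003],"turn":0,"fingers":0}]' 40 >/dev/null; q
python3 -m jog '[{"offset":[-0.0006,0.0040,0.0003],"turn":0,"fingers":0}]' 40 >/dev/null; q
python3 -m jog '[{"offset":[-0.0013,0.0037,0.0003],"turn":0,"fingers":0}]' 40 >/dev/null; q
```

```text
theta -0.065 r 39.9 Ftan(resist) 10.0 Frad 1.4
theta 0.033 r 40.0 Ftan(resist) 10.2 Frad 0.0
theta 0.132 r 39.9 Ftan(resist) 9.1 Frad 1.0
theta 0.233 r 40.1 Ftan(resist) 10.2 Frad -0.8
theta 0.327 r 40.0 Ftan(resist) 10.7 Frad 0.7
```

```bash
python3 - <<'E'
import numpy as np
from scipy.optimize import least_squares
t1=np.array([1.581,2.373,2.96,3.355,3.756,3.958,4.158,4.358,4.562,4.768,4.967,5.164,5.356,5.544,5.726,5.908,6.105,6.305,6.5,6.695])
F1=np.array([6.1,5.3,5.9,5.3,6.4,5.9,5.7,5.7,5.7,6.0,6.6,6.1,6.8,8.5,9.1,9.2,10.4,10.6,12.6,11.7])
t2=np.r_[5.162,5.365,5.466,5.556,5.646,5.739,5.833,5.927,6.022,6.122,6.218,6.316,6.415,6.516,6.610]
F2=np.r_[6.5,7,7.3,7.9,7.9,8.2,8.2,8.7,8.4,8.7,10,10.2,9.1,10.2,10.7]
tl=np.r_[6.607,6.422,6.230,6.031,5.826,5.626,5.425,5.222,5.021];Fl=np.r_[4.2,4.0,4.4,5.1,5.5,5.0,6.6,6.3,6.2]
def res(p):
    b,c,k,m=p; g=lambda t,k:b+k*np.maximum(0,t-c)
    return np.r_[g(t1,k)-F1,g(t2,k)-F2,g(tl,-m)-Fl]
r=least_squares(res,[5.9,5.3,5,1.5]);s=r.fun.std();C=np.linalg.inv(r.jac.T@r.jac)*s*s
print(r.x,np.sqrt(np.diag(C)),s)
b,c,k,m=r.x
for th in(6.61,6.695,6.8):
  d=th-c;print(th,"lead method",(k+m)*d*.04/2/.00318,"angle",d*41.3,"torque",k*d*.04/.007)
E
```

```text
[6.02936449 5.06341486 3.32865197 1.20251228] [0.14566776 0.0819367  0.2524579  0.28002377] 0.5662104545605423
6.61 lead method 44.07441081991211 angle 63.87396640713007 torque 29.41739250918381
6.695 lead method 46.49673133461292 angle 67.38446640713006 torque 31.034166325064483
6.8 lead method 49.489009617478615 angle 71.72096640713005 torque 33.03135750938766
```

Tightening minus loosening force, taken with the screw's lead, points to about 50 N near 6.6 rad. The slower pass felt less, so the drag depends on speed. I'll run one faster back-and-forth check.

```bash
q(){ python3 -c "
from h import *
cr((620.6,71))" | tail -1; }
python3 -m jog '[{"offset":[0.0022,-0.0118,-0.0009],"turn":0,"fingers":0}]' 40 >/dev/null; q
python3 -m jog '[{"offset":[-0.0015,-0.0119,-0.0009],"turn":0,"fingers":0}]' 40 >/dev/null; q
python3 -m jog '[{"offset":[-0.0048,-0.0109,-0.0009],"turn":0,"fingers":0}]' 40 >/dev/null; q
python3 -m jog '[{"offset":[0.0048,0.0109,0.0009],"turn":0,"fingers":0}]' 40 >/dev/null; q
python3 -m jog '[{"offset":[0.0015,0.0119,0.0009],"turn":0,"fingers":0}]' 40 >/dev/null; q
python3 -m jog '[{"offset":[-0.0018,0.0094,0.0007],"turn":0,"fingers":0}]' 40 >/dev/null; q
python3 -m jog '[{"offset":[0,0,0],"turn":0,"fingers":0}]' 40; q
```

```text
theta 0.149 r 40.1 Ftan(resist) -5.8 Frad -2.7
theta -0.146 r 39.8 Ftan(resist) -6.9 Frad 2.8
theta -0.455 r 39.6 Ftan(resist) -7.0 Frad 7.2
theta -0.306 r 39.9 Ftan(resist) 10.8 Frad 1.0
theta 0.001 r 40.0 Ftan(resist) 10.4 Frad -0.2
theta 0.253 r 40.0 Ftan(resist) 12.4 Frad 1.2
t: 18.18
eef_pos: [0.555, 0.1947, 0.2273]
eef_rot: [-179.8, -0.0, -168.8]
wrist_force: [-1.7, -5.3, 5.4]
finger_gap: 0.169
theta 0.295 r 40.0 Ftan(resist) 5.4 Frad 1.2
```

```bash
q(){ python3 -c "
from h import *
cr((620.6,71))" | tail -1; }
for i in 1 2 3 4; do python3 -m jog '[{"offset":[0,0,0],"turn":0,"fingers":0}]' 40 >/dev/null; q; done
```

```text
theta 0.295 r 40.0 Ftan(resist) 5.5 Frad 1.2
theta 0.294 r 40.0 Ftan(resist) 5.5 Frad 1.5
theta 0.294 r 40.0 Ftan(resist) 5.8 Frad 0.9
theta 0.295 r 40.0 Ftan(resist) 5.3 Frad 0.9
```

Held steady at 6.58 rad, my estimates bracket 50 N: 40–50 N from force readings and 48–60 N from angle. I'll relax the side load, release and retreat upward.

```bash
python3 -m jog '[{"offset":[0.0004,-0.0012,0],"turn":0,"fingers":0}]' 40; python3 -c "
from h import *
cr((620.6,71))" | tail -1
python3 -m jog '[{"offset":[0,0,0],"turn":0,"fingers":0.7},{"offset":[0,0,0],"turn":0,"fingers":0.7},{"offset":[0,0,0],"turn":0,"fingers":0.7},{"offset":[0,0,0],"turn":0,"fingers":0.7},{"offset":[0,0,0],"turn":0,"fingers":0.7},{"offset":[0,0,0],"turn":0,"fingers":0.7}]' 40; python3 -c "
from h import *;st()"
```

```text
t: 18.8
eef_pos: [0.555, 0.1944, 0.2274]
eef_rot: [-179.9, 0.0, -168.8]
wrist_force: [-0.1, -1.6, 4.3]
finger_gap: 0.168
theta 0.289 r 40.0 Ftan(resist) 1.6 Frad -0.1
t: 19.55
eef_pos: [0.5546, 0.1964, 0.2269]
eef_rot: [-180.0, -0.0, -168.7]
wrist_force: [0.9, 0.5, 0.6]
finger_gap: 0.683
t 19.55 ab [582.3  84.4] z 226.9 rot [-180.    -0.  -168.7] F [0.9 0.5 0.6] Fab [1.  0.3] T [0.06 0.01 0.01] gap 0.683
```

```bash
python3 -m jog '[{"offset":[0,0,-0.03],"turn":0,"fingers":0.7},{"offset":[0,0,-0.04],"turn":0,"fingers":0.7},{"offset":[0,0,-0.04],"turn":0,"fingers":0.7},{"offset":[0.03,0,-0.03],"turn":0,"fingers":0.7},{"offset":[0.04,0,0],"turn":0,"fingers":0.7},{"offset":[0.04,0,0],"turn":0,"fingers":0.7},{"offset":[0,0,0],"turn":0,"fingers":0.7},{"offset":[0,0,0],"turn":0,"fingers":0.7}]' 40; python3 - <<'E'
from h import *
from rig import cams
st()
th=np.radians(11.25);R=np.array([[np.cos(th),np.sin(th)],[-np.sin(th),np.cos(th)]])
for n in ['scene','side']:
    f=cams.grab_frame(n);np.savez(n+'5',**f)
    cv2.imwrite(f'pics/{n}5.png',cv2.resize(f['img'][120:280,150:350],None,fx=3.7,fy=3.7,interpolation=cv2.INTER_CUBIC))
    W=cloud(f);hsv=cv2.cvtColor(f["img"],cv2.COLOR_BGR2HSV);Z=W[...,2]*1000
    A=W[...,:2]*1000@R.T;a,b=A[...,0],A[...,1]
    blue=(hsv[...,1]>120)&(hsv[...,0]>100)&(hsv[...,0]<130)
    k=blue&(Z>60)&(Z<112)&(a>420)&(a<700)&(b>20)&(b<115)
    print(n,"a",np.percentile(a[k],[.5,99,99.7]).round(1))
    kt=k&(Z>100)
    for q in range(500,680,40):
        kk=kt&(a>=q)&(a<q+40)
        if kk.sum()>5: print(q,np.median(Z[kk]).round(1),np.percentile(b[kk],2).round(1),end="; ")
    k=(Z>205)&(a>560)&(a<600)&(b>50)&(b<110);print("sleeve",k.sum(),np.median(a[k]).round(1),np.median(b[k]).round(1),np.percentile(Z[k],98).round(1))
E
```

```text
t: 20.55
eef_pos: [0.4471, 0.1749, 0.3672]
eef_rot: [180.0, 0.0, -168.7]
wrist_force: [0.7, 0.4, 0.7]
finger_gap: 0.698
t 20.55 ab [472.7  84.3] z 367.2 rot [ 180.     0.  -168.7] F [0.7 0.4 0.7] Fab [0.8 0.3] T [ 0.03  0.03 -0.02] gap 0.698
scene a [501.5 665.5 666.4]
500 105.0 41.1; 540 104.6 40.8; 580 104.9 40.8; 620 104.3 40.4; 660 105.3 42.0; sleeve 94 579.3 77.1 238.9
side a [502.9 665.1 665.6]
500 105.0 41.0; 540 104.9 41.1; 580 104.8 40.9; 620 104.9 40.7; 660 104.8 43.1; sleeve 96 580.3 77.5 238.3
```

View pics/scene5.png

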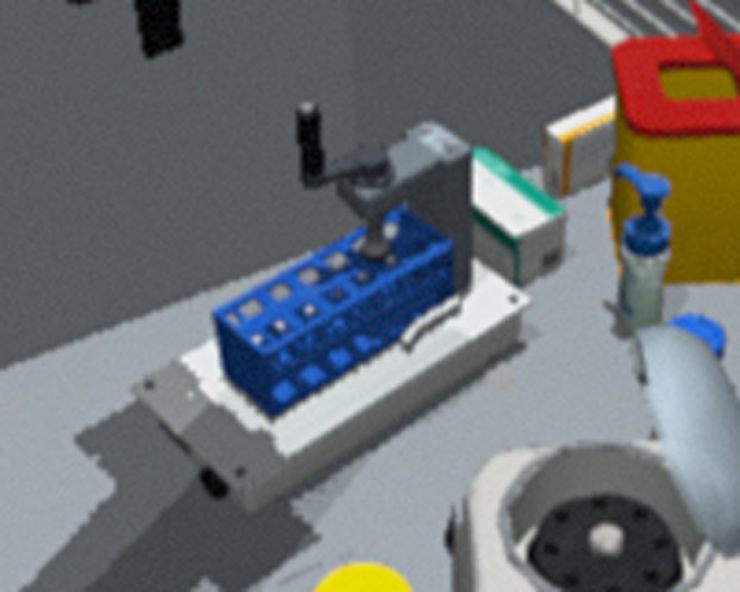

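View pics/side5.png

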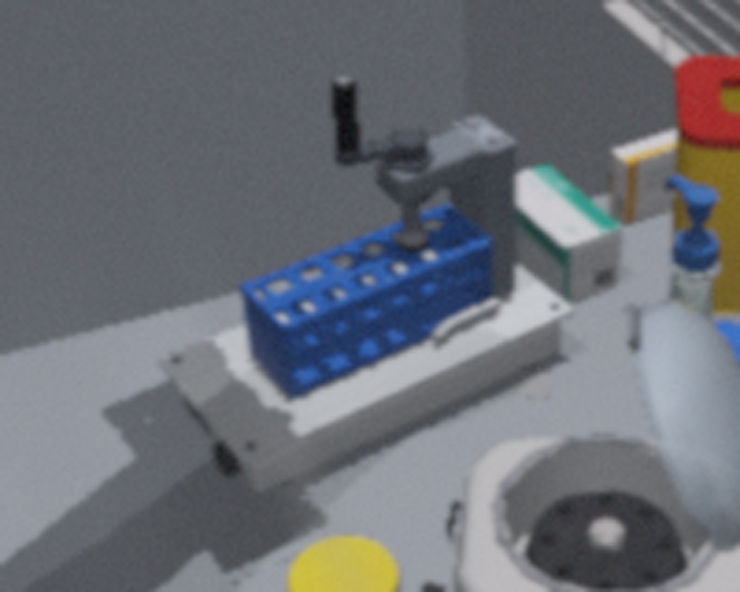

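```bash
python3 - <<'E'
from h import *
th=np.radians(11.25);R=np.array([[np.cos(th),np.sin(th)],[-np.sin(th),np.cos(th)]])
for n in ['scene2','scene5','side2','side5']:
    f=load(n);W=cloud(f);hsv=cv2.cvtColor(f["img"],cv2.COLOR_BGR2HSV);Z=W[...,2]*1000
    A=W[...,:2]*1000@R.T;a,b=A[...,0],A[...,1]
    blue=(hsv[...,1]>120)&(hsv[...,0]>100)&(hsv[...,0]<130)
    k=blue&(Z>60)&(Z<110)&(a>645)&(a<700)&(b>20)&(b<70)
    # blue right boundary columns in image rows
    m=blue.copy();lo=215 if 'scene' in n else 225
    ys,xs=np.nonzero(m[170:210,230:300]);e=[xs[ys==v].max()+230 for v in range(5,30,3) if (ys==v).any()]
    print(n,np.percentile(a[k],[50,90,98]).round(1),e)
    cv2.imwrite(f'pics/{n}edge.png',cv2.resize(f['img'][165:215,240:300],None,fx=8,fy=8,interpolation=cv2.INTER_NEAREST))
E
```

```text
scene2 [662.1 665.3 666.8] [np.int64(258), np.int64(262), np.int64(266), np.int64(271), np.int64(272), np.int64(272), np.int64(272), np.int64(272), np.int64(271)]
scene5 [662.2 664.9 666.4] [np.int64(258), np.int64(262), np.int64(267), np.int64(271), np.int64(272), np.int64(272), np.int64(272), np.int64(272), np.int64(271)]
side2 [661.  665.  665.9] [np.int64(270), np.int64(274), np.int64(278), np.int64(282), np.int64(282), np.int64(282), np.int64(282), np.int64(282), np.int64(281)]
side5 [659.3 664.7 665.3] [np.int64(270), np.int64(275), np.int64(278), np.int64(282), np.int64(282), np.int64(282), np.int64(282), np.int64(282), np.int64(281)]
```

The rack's pixel edges match those from when it was pushed against the post, and the crank stayed where I left it. Handing in.

```bash
python3 -c "
from rig import manip
print(manip.sign_off())"
```

```text
the job is handed in; nothing more can be done
None
```

The rack is home against the post and clamped, and the job was handed in at about 21 s. I can't confirm the clamp force exactly: my estimates run from 36 to 62 N.

- **Rack:** I gripped it at its free end, slid it 74 mm between the guides and pushed it against the post with about 12 N. In the last images its far end is at the post face within about 1 mm, it lies straight, and its edges match the earlier at-post images.
- **Clamp:** I carried the crank clockwise and felt the pad meet the rack at about 5.1–5.4 rad. To check the force I turned the crank back twice, once to before contact and once briefly, and re-tightened each time. I left it at about 6.58 rad.
- **Clamp force:** The estimates did not agree:
  - About 36–40 N from the turning force. This is probably low, because the drag depended on turning speed.
  - 44–50 N from comparing tightening with loosening. One fast check near 6.35 rad gave only 33 N.
  - 48–62 N from the angle past contact.

  The highest angle went about 0.12 rad past the final one. An overall fit put contact earlier, at 5.06 rad, which would mean about 63 N now and 67 N at the peak. All of these are below 80 N.
- **Everything else:** I never went near the cup, vial or timer, but I took no final measurement of where they stand. The gripper is clear of everything, and the wrist force reads about zero.

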